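Put the examination optics back in their rests

TASK

Clinic is over: put the four examination optics on the left of the desk mat back in their walnut rests on the right, each lying flat and fully down in the well cut for it - the large lens, the black scope funnel (wide end down) and the small lens in the round wells of their size, the wedge prism squarely in the rectangular one, either way round. They are optical parts, so set each one down gently, never drop it, and leave the tape roll and the drop bottle that stand among them where they are.

Things in the scene. Friction and masses are not known exactly. Their poses are not given: they have to be found in the camera images.
- large_lens: large hand lens: a black round ring, 62 mm across and 18 mm high, with clear glass inside, lying flat; its outer wall is upright, to be pinched across any diameter. Origin: centre of its underside; z up through the ring. About 50 g.
- scope_funnel: black truncated cone standing on its wide end: 47 mm across at the foot, upright for the lowest 5 mm, then narrowing evenly to 22 mm across at 40 mm height (to the touch the flank is a straight cone, 20 degrees off upright), 42 mm high in all. Pinch it low on the flank or at the neck, firmly. Origin: centre of its underside; z up along the cone. About 22 g.
- small_lens: small hand lens: a black round ring, 37 mm across and 14 mm high, with clear glass inside, lying flat; its outer wall is upright, to be pinched across any diameter. Origin: centre of its underside; z up through the ring. About 14 g.
- prism: clear pale glass wedge, 30 mm wide (its x) and 34 mm long (its y), lying on its flat underside: 12 mm high at its -y end, falling evenly to 4 mm at its +y end; the two x sides are upright and parallel, 30 mm apart, the sides to pinch. Origin: centre of its underside; z up. About 18 g.
- rest_large: a fixed turned walnut dish on the mat, 94 mm across at its rim, 13 mm high, with one round well: flat grey felt floor 68 mm across, 8 mm above the mat, wall flaring to 76 mm across at the rim, 5 mm above the floor. Origin: centre of its underside, straight below the well's centre; z up. It is for the large lens.
- rest_medium: a fixed turned walnut dish on the mat, 79 mm across at its rim, 13 mm high, with one round well: flat grey felt floor 53 mm across, 8 mm above the mat, wall flaring to 61 mm across at the rim, 5 mm above the floor. Origin: centre of its underside, straight below the well's centre; z up. It is for the scope funnel.
- rest_small: a fixed turned walnut dish on the mat, 69 mm across at its rim, 13 mm high, with one round well: flat grey felt floor 43 mm across, 8 mm above the mat, wall flaring to 51 mm across at the rim, 5 mm above the floor. Origin: centre of its underside, straight below the well's centre; z up. It is for the small lens.
- rest_prism: a fixed walnut block on the mat, 66 (x) x 70 (y) x 13 mm, with a rectangular well 40 (x) x 44 (y) mm: felt floor 8 mm above the mat, walls 5 mm high. Both x sides are cut away to floor level for fingers, 34 mm wide at mid-side. Origin: centre of its underside, straight below the well's centre; z up. It takes the prism, the prism's x along the block's x, either way round.
- tape_roll: bystander, to be left alone: a cream roll of tape lying flat, 52 mm across and 19 mm high, brown card core. Origin: centre of its underside.
- drop_bottle: bystander, to be left alone: a brown drop bottle with a green cap and a white label, 27 mm across and 64 mm high, standing. Origin: centre of its underside.
Things that resemble listed ones, but are neither listed nor needed, are in the scene too. What is shaped like the small_lens but purple or yellow is not meant.

How it is judged:
By the outcome, as a careful person would: the job done as asked, in the order asked, and still so for the second after the job is handed in, with the robot touching nothing.
It also fails if it takes over 104 s, if anything falls off the work surface, if the arm or the gripper's body presses on something with over 40 N, if the wrist force passes 120 N, or if a joint passes its speed limit or range.

ROBOT

A 6-joint arm with a two-finger parallel gripper is mounted at the origin on a cart in front of the work surface, level with it; the furniture and walls round the work are solid. World frame = base frame: x ahead of the robot, y to its left, z up, the work surface at z = 0. Lengths are in m, angles in rad, forces in N, time in s.
With the tool pointing down it reaches from about 0.225 to 0.875 m from the base axis. Payload 3.4 kg.
Tool frame: the origin (TCP) lies midway between the tips of the shut fingers; the grasp point (between the pads) lies 19 mm behind it; x points along the fingers, y is the direction in which the jaws open and shut, and the axes are right-handed (so a half turn about x gives the same grasp; the last joint's range is limited). The gripper opens to 85 mm and grips with 20 to 120 N. Pads are 22 mm wide; open, the fingers measure 114 mm over their backs; the gripper's body (76 mm by 85 mm) begins 54 mm behind the grasp point. The pads swing forward as they close: fully open they stand 13 mm farther back than shut.
Start: joints at [-1.317, 0.276, 1.505, -0, 1.361, -0.121], TCP at [0.211, -0.535, 0.231] pointing down, gripper open.
Joint ranges: [-2.89, 2.89], [-0.75, 2.08], [0.22, 2.7], [-1.18, 4.32], [0.11, 2.71], [-2.7, 2.7]. Speed limits (rad/s): [2.57, 2.57, 3.14, 3.14, 3.14, 3.14].

INTERFACE

Orientations are given as a unit quaternion [w, x, y, z].
In Python, from workcell import bot gives the robot as it stands. The module is installed in compiled form; this text tells all that it offers.
- The arm moves only by the shell command python3 -m crank 'ROWS'. ROWS is JSON, a list that holds one entry, the list of rows, each a list of 5 numbers: the opening, from 0 (shut) to 1 (fully open), then the shift along the world's x, y, z in mm, then the turn about the world's z in rad. In form: [[[fingers, tx, ty, tz, roll], ...]]. A call has exactly 5 rows; each row shifts and turns the pose as measured when the row begins; what a row does not reach is not made up. A row lasts 1/12 s, in which the tool goes at most 41.7 mm and 7.16 degrees, less where a joint would pass 70% of its speed; a pose out of reach is approached as far as the arm can. A call is refused whole if a number of a shift passes 41.7 or a number of a turn 0.125, either way. A call with a gripper value outside its range is refused whole. The fingers move at their own pace and stop on an object; the grip force is fixed at half the most. Time passes only in rows, so rows that do not move let the fingers close, or fill a call up. It gives the time, the measured TCP pose, the force and the opening at its end, in the units of the state.
- bot.state(): the state, without advancing time (a new reading comes with each control period).
- bot.snapshot(name): name is "scene" or "top" or "wrist"; returns a dict with "frame" (384x512x3 uint8, red, green, blue), "fx", "fy", "cx", "cy" (pixels), "eye" and "attitude" of the camera in the world. Camera axes: x right, y up, looking along -z (the intrinsics and any distortion apply to the point x, -y, -z); pixel columns grow to the right and rows downward; lengths in m; the calibration is good to about 2 mm. A picture is of the moment at which its call begins. There is no depth.
- bot.hand_in(): hands the job in, once; it reports no verdict.
The state is a dict: "t": time; "q": joint angles; "joint_vel": joint speeds; "joint_torque": joint torques, N m; "tcp_pos": TCP position; "eef_rot": TCP orientation; "wrist_force": force on the tool from outside, world axes, zero at the start; "torque": the same for the moment, N m; "grip_width": finger opening in m.
Only numpy, scipy, OpenCV 4.12 (cv2) and the standard library are available. Lean on these libraries where they do the work, as an engineer would, in place of code of your own. Each camera call takes 0.05 s, during which the arm holds its last target.

## Working session

There is one attempt and no reset: what is moved stays moved. The work goes in short steps, Python scripts to look and compute and a shell command to move; the robot and the scene stay as the last step left them, time stands still between calls to the robot, and variables do not carry over. Pictures are saved under pics/ and viewed, and the job is handed in when it is done.

```bash
mkdir -p pics
cat > h.py <<'E'
import numpy as np, cv2, pickle
from workcell import bot
from scipy.spatial.transform import Rotation as R
def snap(name,fn):
    s=bot.snapshot(name); cv2.imwrite('pics/'+fn+'.png',s['frame'][:,:,::-1]); pickle.dump(s,open('pics/'+fn+'.pkl','wb')); return s
def load(fn): return pickle.load(open('pics/'+fn+'.pkl','rb'))
def rot(s):
    a=np.array(s['attitude'],float)
    return a if a.shape==(3,3) else R.from_quat([a[1],a[2],a[3],a[0]]).as_matrix()
def px2w(s,u,v,z):
    d=rot(s)@np.array([(u-s['cx'])/s['fx'],-(v-s['cy'])/s['fy'],-1.]); e=np.array(s['eye'])
    return e+d*(z-e[2])/d[2]
def w2px(s,p):
    c=rot(s).T@(np.array(p)-np.array(s['eye'])); return np.array([s['cx']+s['fx']*c[0]/-c[2], s['cy']+s['fy']*c[1]/c[2]])
E
python3 - <<'E'
from h import *
for n in ['scene','top','wrist']:
    s=snap(n,n+'0'); print(n,{k:v for k,v in s.items() if k!='frame'})
print(bot.state())
E
```

```text
scene {'fx': 396.72456171091426, 'fy': 396.72456171091426, 'cx': 258.8444460744317, 'cy': 192.42345163885213, 'eye': array([0.1333259 , 0.75940163, 0.62744613]), 'attitude': array([-0.20159688, -0.11352999,  0.44613238,  0.86454354])}
top {'fx': 437.5900934397173, 'fy': 437.5900934397173, 'cx': 253.17153127847808, 'cy': 185.6513543278047, 'eye': array([0.47711524, 0.04787438, 1.07022658]), 'attitude': array([-0.69892334, -0.01466037,  0.0318874 ,  0.71433496])}
wrist {'fx': 296.153289189132, 'fy': 296.153289189132, 'cx': 250.77290279164436, 'cy': 198.60504634503693, 'eye': array([ 0.27017692, -0.51000297,  0.37333873]), 'attitude': array([ 0.81966825, -0.10631274,  0.07402913, -0.55799753])}
{'t': 0.15, 'q': array([-1.31699677e+00,  2.76453284e-01,  1.50581882e+00,  8.10396776e-06,
        1.36071705e+00, -1.21001069e-01]), 'joint_vel': array([-0.00036085, -0.00144172, -0.00353184,  0.00047029,  0.00058817,
       -0.00072897]), 'joint_torque': array([ 2.05504271e-03, -4.17144334e+01, -2.46032953e+01, -6.24357040e-05,
        7.59426533e-03, -7.79322164e-06]), 'tcp_pos': array([ 0.21039902, -0.5347067 ,  0.23064577]), 'eef_rot': array([-0.13124432, -0.69469666, -0.13222999,  0.69475658]), 'wrist_force': array([-0.16615509, -0.35505075, -0.05186077]), 'torque': array([ 0.00553766,  0.01261435, -0.00977379]), 'grip_width': 0.08521931338221174}
```

View pics/top0.png

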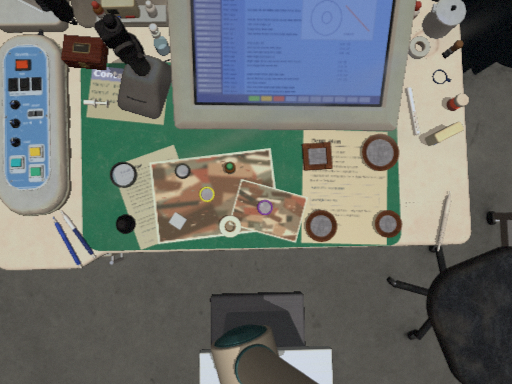

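View pics/scene0.png

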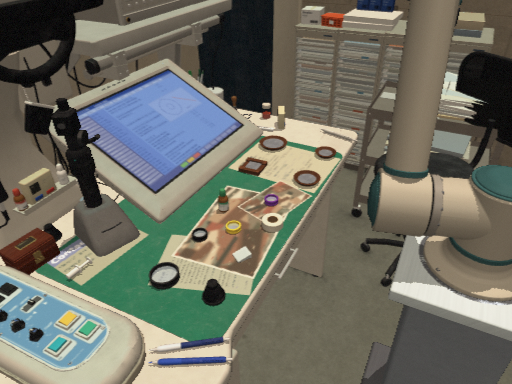

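View pics/wrist0.png

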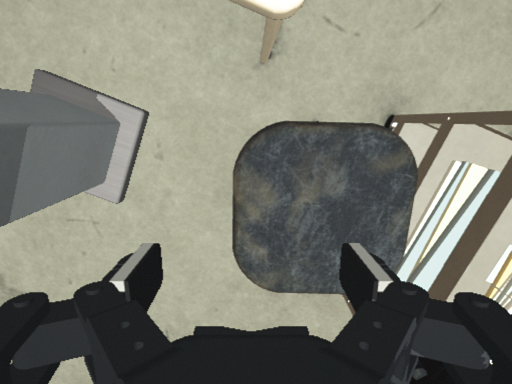

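The top view shows the objects: large lens (123,174), funnel (125,224), small lens (183,170), prism (178,221), rests on the right. I'll enlarge it.

Run:
```python
import cv2
i=cv2.imread('pics/top0.png')
for n,(x0,y0,w,h) in {'L':(100,145,100,100),'M':(165,145,110,100),'R':(295,130,110,115)}.items():
    c=cv2.resize(i[y0:y0+h,x0:x0+w],None,fx=5,fy=5,interpolation=cv2.INTER_CUBIC)
    for k in range(0,w,10): cv2.putText(c,str(x0+k),(k*5,8),0,.3,(0,255,255)); cv2.line(c,(k*5,0),(k*5,h*5),(0,255,255) if k%50==0 else (120,120,0),1)
    for k in range(0,h,10): cv2.putText(c,str(y0+k),(0,k*5+8),0,.3,(0,255,255)); cv2.line(c,(0,k*5),(w*5,k*5),(120,120,0),1)
    cv2.imwrite(f'pics/t0{n}.png',c)
```

```text
(no output)
```

View pics/t0L.png

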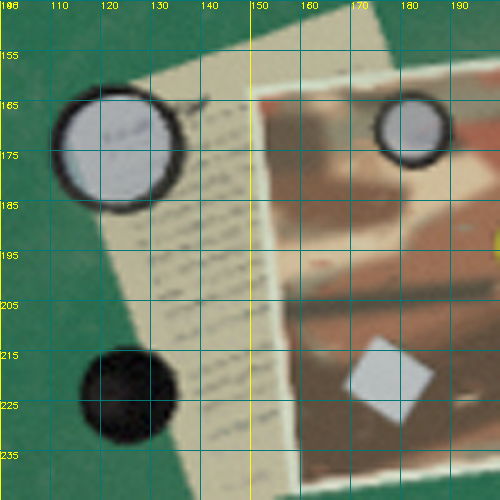

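View pics/t0M.png

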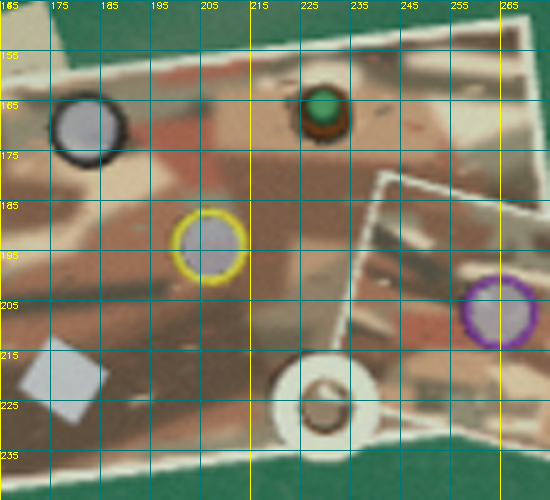

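View pics/t0R.png

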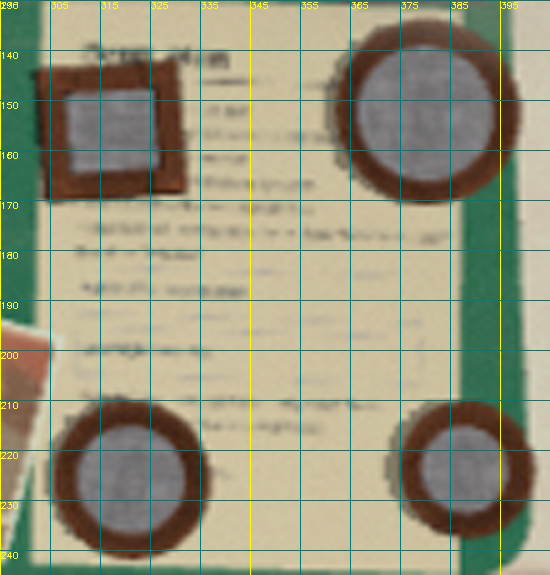

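Run:
```python
from h import *
s=load('top0')
for n,u,v,z in [('large',123.4,174.8,.012),('funnel',125.7,224,.003),('small',182.5,170.5,.01),('prism',178,221,.006),('Rl',380,152,.011),('Rm',321,225.5,.011),('Rs',387.7,223.5,.011),('Rp',317.5,156,.011),('bottle',229,167,.05),('tape',230.5,225.5,.015),('yellow',207,193.5,.01),('mon edge z0',380,128,0),('mon z.05',380,128,.1)]:
    print(n,px2w(s,u,v,z).round(4))
for c in [(176,212),(187,219.5),(180,230),(169,222)]: print(px2w(s,*c,.008).round(4))
st=bot.state(); q=st['eef_rot']; print(R.from_quat([q[1],q[2],q[3],q[0]]).as_matrix().round(3))
w=load('wrist0'); Rt=R.from_quat([q[1],q[2],q[3],q[0]]).as_matrix()
print('cam in tool',Rt.T@(w['eye']-st['tcp_pos'])); print((Rt.T@rot(w)).round(3))
```

```text
large [0.5794 0.3336 0.012 ]
funnel [0.4609 0.3309 0.003 ]
small [0.5872 0.1918 0.01  ]
prism [0.4653 0.2046 0.006 ]
Rl [ 0.6229 -0.2921  0.011 ]
Rm [ 0.4466 -0.1408  0.011 ]
Rs [ 0.4476 -0.3036  0.011 ]
Rp [ 0.616  -0.1377  0.011 ]
bottle [0.5891 0.0778 0.05  ]
tape [0.4517 0.0779 0.015 ]
yellow [0.5301 0.1334 0.01  ]
mon edge z0 [ 0.6846 -0.2982  0.    ]
mon z.05 [ 0.6652 -0.2658  0.1   ]
[0.4871 0.2089 0.008 ]
[0.4684 0.1827 0.008 ]
[0.4436 0.1998 0.008 ]
[0.4634 0.226  0.008 ]
[[-0.     0.366 -0.931]
 [ 0.001 -0.931 -0.366]
 [-1.    -0.001 -0.   ]]
cam in tool [-0.14267987 -0.00130267 -0.06469704]
[[ 0.001  0.257 -0.966]
 [ 1.    -0.001  0.001]
 [-0.    -0.966 -0.257]]
```

Run:
```python
from h import *
a=load('top0');b=load('scene0')
def ray(s,u,v):
    d=rot(s)@np.array([(u-s['cx'])/s['fx'],-(v-s['cy'])/s['fy'],-1.]); return np.array(s['eye']),d/np.linalg.norm(d)
def tri(p,q):
    e1,d1=ray(a,*p);e2,d2=ray(b,*q)
    t=np.linalg.lstsq(np.c_[d1,-d2],e2-e1,rcond=None)[0]; x,y=e1+d1*t[0],e2+d2*t[1]; return ((x+y)/2).round(3),np.linalg.norm(x-y).round(4)
print('monL',tri((174,127),(158,219))); print('monR',tri((404,128),(261,127)))
print('large',tri((123.4,174.8),(164,275))); print('Rl',tri((380,152),(273,144)))
i=cv2.imread('pics/scene0.png'); c=cv2.resize(i[110:310,130:345],None,fx=3.6,fy=3,interpolation=cv2.INTER_CUBIC); cv2.imwrite('pics/s0c.png',c)
```

```text
monL (array([0.691, 0.209, 0.03 ]), np.float64(0.0029))
monR (array([ 0.684, -0.344,  0.031]), np.float64(0.0141))
large (array([0.58 , 0.335, 0.01 ]), np.float64(0.0018))
Rl (array([ 0.624, -0.295,  0.003]), np.float64(0.0004))
```

View pics/s0c.png

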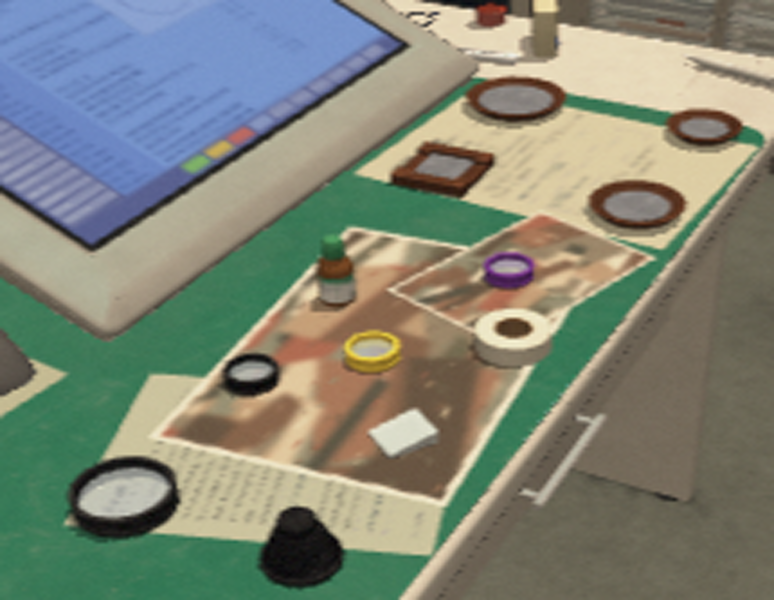

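```bash
python3 -m crank '[[[1,18,18,0,0.125],[1,18,18,0,0.125],[1,18,18,0,0.125],[1,18,18,0,0.125],[1,18,18,0,0.125]]]'; python3 -m crank '[[[1,18,18,0,0.125],[1,18,18,0,0.125],[1,18,18,0,0.125],[1,18,18,0,0.125],[1,18,18,0,0.125]]]'; python3 -m crank '[[[1,18,18,0,0.125],[1,18,18,0,0.125],[1,18,18,0,0.125],[1,18,18,0,0.125],[1,18,18,0,0.125]]]'
```

```text
t: 0.57
tcp_pos: [0.2989, -0.4451, 0.228]
eef_rot: [-0.339, -0.619, -0.341, 0.621]
wrist_force: [0.1, -1.0, 0.1]
grip_width: 0.0855
t: 0.98
tcp_pos: [0.3918, -0.3493, 0.2265]
eef_rot: [0.513, 0.484, 0.516, -0.486]
wrist_force: [0.7, -0.1, -0.1]
grip_width: 0.0854
t: 1.4
tcp_pos: [0.4849, -0.2533, 0.2252]
eef_rot: [0.637, 0.302, 0.641, -0.305]
wrist_force: [-0.3, 0.7, 0.2]
grip_width: 0.0856
```

```bash
cat >> h.py <<'E'
def tool():
    st=bot.state(); q=st['eef_rot']; M=R.from_quat([q[1],q[2],q[3],q[0]]).as_matrix()
    return st,M,np.arctan2(-M[1,2],-M[0,2])
E
python3 - <<'E'
from h import *
s=snap('wrist','w1'); st,M,phi=tool(); print(st['tcp_pos'],phi,M.round(3),s['eye'])
cv2.imwrite('pics/w1b.png',cv2.resize(s['frame'][:,:,::-1],(768,576),interpolation=cv2.INTER_CUBIC))
E
```

```text
[ 0.48831036 -0.24962787  0.22510962] 2.26118766763621 [[-0.003  0.771  0.637]
 [ 0.002  0.637 -0.771]
 [-1.    -0.001 -0.004]] [ 0.44404666 -0.20152129  0.36818229]
```

View pics/w1b.png

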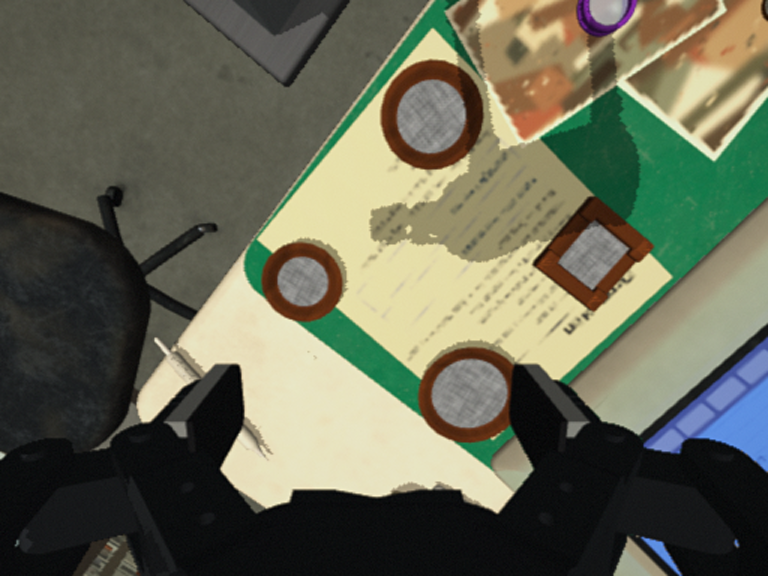

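All four rests are visible in the wrist view at (432,115), (302,282), (468,394) and (594,253). I'll measure the felt floors, and crop in to find which sides of the prism block are cut away.

Run:
```python
from h import *
s=load('w1'); i=s['frame'].astype(int)
hsv=cv2.cvtColor(s['frame'],cv2.COLOR_RGB2HSV)
f=768/512
for n,(u,v),z in [('Rm',(432,115),.008),('Rs',(302,282),.008),('Rl',(468,394),.008),('Rp',(594,253),.008)]:
    u/=f;v/=f
    m=((hsv[...,1]<45)&(hsv[...,2]>80)&(hsv[...,2]<215)).astype(np.uint8)
    m=cv2.morphologyEx(m,cv2.MORPH_CLOSE,np.ones((3,3),np.uint8))
    k,l,stt,c=cv2.connectedComponentsWithStats(m,connectivity=4); L=l[int(v),int(u)]
    cs,_=cv2.findContours((l==L).astype(np.uint8),0,1); c=max(cs,key=cv2.contourArea)
    P=np.array([px2w(s,*p[0],z)[:2] for p in c])*1000
    (cx,cy),r=cv2.minEnclosingCircle(P.astype(np.float32)); mr=cv2.minAreaRect(P.astype(np.float32))
    h=cv2.convexHull(P.astype(np.float32));Mo=cv2.moments(h);
    print(n,stt[L][:5],'minCircle',round(cx,1),round(cy,1),round(2*r,1),'centroid',round(Mo['m10']/Mo['m00'],1),round(Mo['m01']/Mo['m00'],1),'rect',mr)
c=cv2.resize(s['frame'][120:220,340:450,::-1],None,fx=6,fy=6,interpolation=cv2.INTER_CUBIC); cv2.imwrite('pics/w1c.png',c)
```

```text
Rm [ 265   53   46   49 1740] minCircle 444.5 -139.8 52.2 centroid 444.4 -139.9 rect ((444.41033935546875, -139.96917724609375), (50.36677932739258, 51.413272857666016), 86.22443389892578)
Rs [185 172  33  32 844] minCircle 445.5 -303.9 41.7 centroid 445.4 -304.1 rect ((445.28924560546875, -304.54864501953125), (40.209808349609375, 39.56996154785156), 39.25697708129883)
Rl [ 288  240   50   45 1778] minCircle 621.0 -291.9 66.2 centroid 621.1 -292.0 rect ((621.3213500976562, -292.1934509277344), (65.54078674316406, 64.16819763183594), 39.402122497558594)
Rp [ 373  149   46   44 1092] minCircle 616.5 -136.4 54.8 centroid 615.8 -136.5 rect ((615.5961303710938, -136.43896484375), (39.03392028808594, 42.98849868774414), 2.650336503982544)
```

View pics/w1c.png

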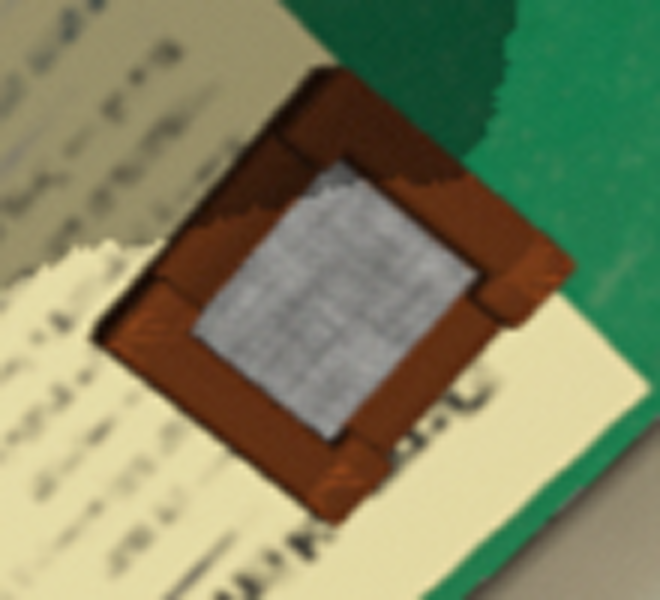

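```bash
python3 -m crank '[[[1,0,41,0,0],[1,0,41,0,0],[1,0,41,0,0],[1,0,41,0,0],[1,0,41,0,0]]]'; python3 -m crank '[[[1,0,41,0,0],[1,0,41,0,0],[1,0,41,0,0],[1,0,41,0,0],[1,0,41,0,0]]]'; python3 -m crank '[[[1,0,41,0,0],[1,0,41,0,0],[1,0,20,0,0],[1,0,0,0,0],[1,0,0,0,0]]]'
python3 - <<'E'
from h import *
s=snap('wrist','w2'); st,M,phi=tool(); print(st['tcp_pos'],phi,s['eye'])
cv2.imwrite('pics/w2b.png',cv2.resize(s['frame'][:,:,::-1],(768,576),interpolation=cv2.INTER_CUBIC))
E
```

```text
t: 1.87
tcp_pos: [0.4898, -0.0493, 0.2227]
eef_rot: [0.637, 0.303, 0.639, -0.305]
wrist_force: [0.7, 0.1, 0.4]
grip_width: 0.0855
t: 2.28
tcp_pos: [0.4867, 0.1592, 0.2221]
eef_rot: [0.636, 0.305, 0.639, -0.307]
wrist_force: [0.7, -0.2, 0.6]
grip_width: 0.0853
t: 2.7
tcp_pos: [0.484, 0.2716, 0.2207]
eef_rot: [0.637, 0.303, 0.641, -0.304]
wrist_force: [0.4, 0.1, 0.3]
grip_width: 0.0856
[0.48398862 0.27124913 0.22069922] 2.2527781876383703 [0.44296007 0.32291319 0.3638429 ]
```

View pics/w2b.png

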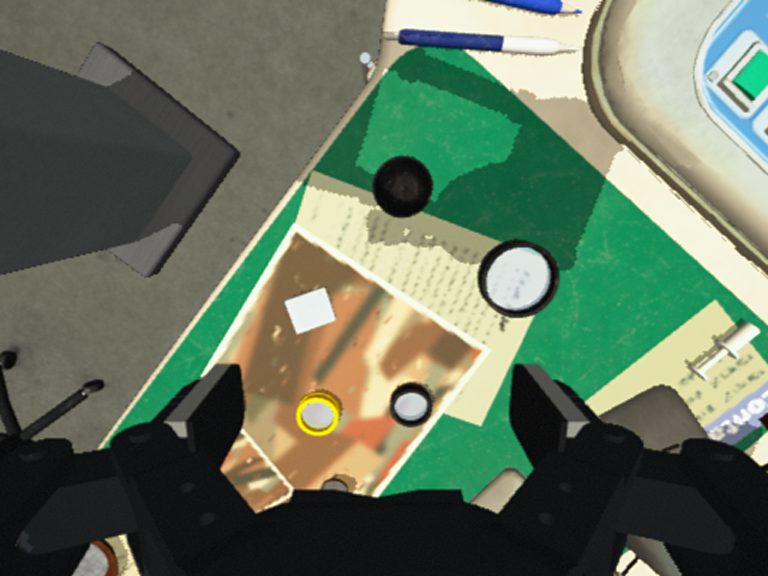

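The wrist view shows the funnel at (403,186), large lens (518,278), small black lens (411,404) and prism (310,311), with the yellow lens at (318,413). I'll fit silhouettes next.

```bash
cat > fit.py <<'E'
from h import *
from scipy.optimize import least_squares
th=np.linspace(0,2*np.pi,60,endpoint=False)
def ringpts(rs_zs,x,y): return np.array([[x+r*np.cos(t),y+r*np.sin(t),z] for r,z in rs_zs for t in th])
RZ={'large':[(.031,0),(.031,.018)],'small':[(.0185,0),(.0185,.014)],'funnel':[(.0235,0),(.0235,.005),(.011,.04)]}
def comp(s,u,v,name):
    f=s['frame'];hsv=cv2.cvtColor(f,cv2.COLOR_RGB2HSV)
    if name=='prism': m=(hsv[...,1]<40)&(hsv[...,2]>185)
    else: m=f.max(axis=2)<60
    m=m.astype(np.uint8); win=np.zeros_like(m); win[int(v)-45:int(v)+45,int(u)-45:int(u)+45]=1; m*=win
    k,l,st,c=cv2.connectedComponentsWithStats(m)
    ys,xs=np.nonzero(m); j=np.argmin([min(np.hypot(xs[l[ys,xs]==q]-u,ys[l[ys,xs]==q]-v).min(),99) if st[q][4]>60 else 99 for q in range(1,k)])+1
    cs,_=cv2.findContours((l==j).astype(np.uint8),0,1); c=max(cs,key=cv2.contourArea)
    return cv2.convexHull(c)
def fit(s,u,v,name,z0=0):
    h=comp(s,u,v,name); A=cv2.contourArea(h); M=cv2.moments(h); ob=np.array([M['m10'],M['m01']])/M['m00']
    def pred(p):
        P=ringpts([(r,z+z0) for r,z in RZ[name]],*p); q=cv2.convexHull(np.array([w2px(s,a) for a in P],np.float32)); m=cv2.moments(q); return np.array([m['m10'],m['m01']])/m['m00'],cv2.contourArea(q)
    p=px2w(s,*ob,z0+.005)[:2]
    r=least_squares(lambda p:pred(p)[0]-ob,p,x_scale=.01,diff_step=1e-3)
    return r.x.round(4),'area obs/pred',round(A),round(pred(r.x)[1])
E
python3 - <<'E'
from fit import *
s=load('w2');f=1.5
print('L',fit(s,518/f,278/f,'large'));print('S',fit(s,411/f,404/f,'small'));print('F',fit(s,403/f,186/f,'funnel'))
h=comp(s,310/f,311/f,'prism');P=np.array([px2w(s,*p[0],.008)[:2] for p in h],np.float32)*1000
print(cv2.minAreaRect(P)); print(cv2.boxPoints(cv2.minAreaRect(P)).round(1))
print(cv2.approxPolyDP(P.reshape(-1,1,2),4,True).reshape(-1,2).round(1))
c=cv2.resize(s['frame'][180:235,180:235,::-1],None,fx=10,fy=10,interpolation=cv2.INTER_CUBIC); cv2.imwrite('pics/w2c.png',c)
E
```

```text
L (array([0.5786, 0.3363]), 'area obs/pred', 2101, 2268)
S (array([0.586 , 0.1941]), 'area obs/pred', 587, 697)
F (array([0.4602, 0.3323]), 'area obs/pred', 1218, 1293)
((464.76629638671875, 206.88299560546875), (36.140098571777344, 30.123775482177734), 57.89703369140625)
[[442.4 199.6]
 [467.9 183.6]
 [487.1 214.2]
 [461.6 230.2]]
[[462.2 229.7]
 [484.8 214.7]
 [468.3 184.2]
 [444.1 200.1]]
```

View pics/w2c.png

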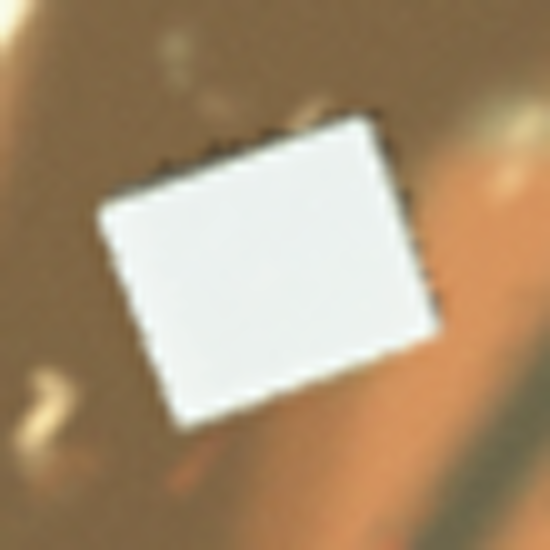

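```bash
python3 -m crank '[[[1,31,21,-30,0],[1,31,21,-30,0],[1,31,21,-30,0],[1,0,0,-30,0],[1,0,0,0,0]]]'
python3 - <<'E'
from h import *
st,M,phi=tool(); print(st['tcp_pos'],phi,(np.array([.5786,.3363,.0015])-st['tcp_pos'])*1000)
E
```

```text
t: 3.17
tcp_pos: [0.5736, 0.3216, 0.1088]
eef_rot: [0.638, 0.307, 0.637, -0.307]
wrist_force: [-1.9, -1.3, -1.4]
grip_width: 0.0852
[0.57355403 0.32159386 0.10881061] 2.243873422132573 [   5.04596913   14.70613636 -107.31061471]
```

```bash
python3 -m crank '[[[1,5,14,-20,0],[1,0,0,-20,0],[1,0,0,-10,0],[1,0,0,0,0],[1,0,0,0,0]]]'
python3 - <<'E'
from h import *
s=snap('wrist','w3');st,M,phi=tool(); print(st['tcp_pos'],phi,(np.array([.5786,.3363,.0015])-st['tcp_pos'])*1000)
E
```

```text
t: 3.58
tcp_pos: [0.5818, 0.3276, 0.0609]
eef_rot: [0.637, 0.31, 0.634, -0.31]
wrist_force: [0.7, 0.6, 1.1]
grip_width: 0.0856
[0.58196505 0.3275953  0.06121066] 2.234227082403938 [ -3.36504618   8.70469722 -59.71066094]
```

View pics/w3.png

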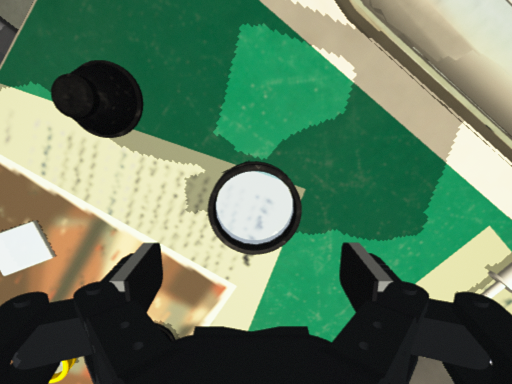

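Run:
```python
from fit import *
s=load('w3');st,M,phi=tool()
print(M.round(3))
for n,u,v in [('large',255,207),('funnel',105,98)]: print(n,fit(s,u,v,n))
print(w2px(s,st['tcp_pos']))
```

```text
[[ 0.004  0.788  0.616]
 [-0.002  0.616 -0.788]
 [-1.     0.002  0.004]]
large (array([0.5787, 0.3362]), 'area obs/pred', 6514, 6950)
funnel (array([0.4609, 0.3327]), 'area obs/pred', 4979, 5334)
[250.631397   251.43137095]
```

```bash
python3 -m crank '[[[1,-3,9,-15,0],[1,0,0,-15,0],[1,0,0,-8,0],[1,0,0,0,0],[1,0,0,0,0]]]'
python3 - <<'E'
from h import *
st,M,phi=tool(); print(st['tcp_pos'],phi,(np.array([.5787,.3362,.0015])-st['tcp_pos'])*1000)
E
```

```text
t: 4.05
tcp_pos: [0.5836, 0.3365, 0.0322]
eef_rot: [0.64, 0.315, 0.63, -0.307]
wrist_force: [-0.7, 0.1, 0.8]
grip_width: 0.085
[0.58358694 0.33647348 0.03222147] 2.2314590355941277 [ -4.8869416   -0.27348372 -30.72146751]
```

```bash
python3 -m crank '[[[1,-5,0,-8,0],[1,-1,0,-8,0],[1,-1,0,-8,0],[1,0,0,-4,0],[1,0,0,0,0]]]'
python3 - <<'E'
from h import *
st,M,phi=tool(); print(st['tcp_pos'],phi,(np.array([.5787,.3362,.0015])-st['tcp_pos'])*1000,M.round(3).tolist())
E
```

```text
t: 4.47
tcp_pos: [0.5774, 0.3368, 0.0055]
eef_rot: [0.641, 0.316, 0.629, -0.305]
wrist_force: [-0.5, -0.9, 0.5]
grip_width: 0.0855
[0.57744647 0.33684024 0.0054657 ] 2.2310741378300682 [ 1.25353035 -0.64024099 -3.96569848] [[0.023, 0.79, 0.613], [0.006, 0.613, -0.79], [-1.0, 0.022, 0.009]]
```

```bash
python3 -m crank '[[[1,1,-1,-4,0],[1,0,0,-1,0],[0.6,0,0,0,0],[0.6,0,0,0,0],[0.6,0,0,0,0]]]'
python3 -m crank '[[[0.3,0,0,0,0],[0.3,0,0,0,0],[0.3,0,0,0,0],[0.3,0,0,0,0],[0.3,0,0,0,0]]]'
python3 - <<'E'
from h import *
st,M,phi=tool(); print(st['tcp_pos'],phi,M.round(3).tolist())
E
```

```text
t: 4.88
tcp_pos: [0.5791, 0.336, 0.0]
eef_rot: [0.641, 0.316, 0.629, -0.305]
wrist_force: [0.6, 0.3, -0.5]
grip_width: 0.0587
t: 5.3
tcp_pos: [0.5795, 0.336, 0.0004]
eef_rot: [0.642, 0.317, 0.628, -0.305]
wrist_force: [0.6, 0.5, 0.1]
grip_width: 0.0582
[5.79492892e-01 3.36048009e-01 4.36554383e-04] 2.2310710749176534 [[0.024, 0.789, 0.613], [0.006, 0.613, -0.79], [-1.0, 0.023, 0.01]]
```

```bash
python3 -m crank '[[[0.3,0,0,10,0],[0.3,0,0,25,0],[0.3,0,0,35,0],[0.3,0,0,30,0],[0.3,0,-10,20,0]]]'
python3 -m crank '[[[0.3,-10,-20,5,0],[0.3,-12,-38,0,0],[0.3,-12,-40,0,0],[0.3,-12,-40,0,0],[0.3,-12,-40,0,0]]]'
python3 - <<'E'
from h import *
snap('wrist','w4');st,M,phi=tool(); print(st['tcp_pos'],phi,st['grip_width'],M.round(3).tolist())
E
```

```text
t: 5.72
tcp_pos: [0.5737, 0.3248, 0.1192]
eef_rot: [0.638, 0.312, 0.632, -0.309]
wrist_force: [0.6, 0.4, -0.2]
grip_width: 0.0587
t: 6.13
tcp_pos: [0.522, 0.151, 0.1368]
eef_rot: [0.646, 0.316, 0.628, -0.298]
wrist_force: [0.8, -0.1, -0.3]
grip_width: 0.0585
[0.51816836 0.14369884 0.13650732] 2.240182087590075 0.0587959817443049 [[0.029, 0.784, 0.62], [0.004, 0.621, -0.784], [-1.0, 0.025, 0.015]]
```

View pics/w4.png

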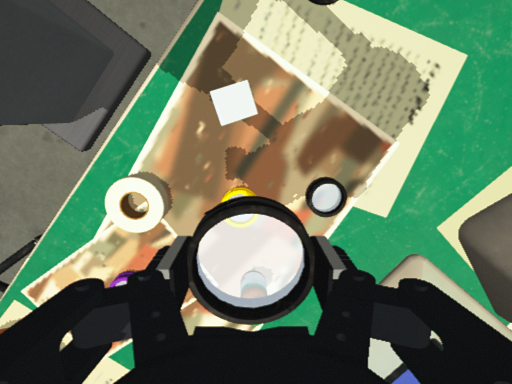

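```bash
python3 -m crank '[[[0.3,0,-40,0,0],[0.3,0,-40,0,0],[0.3,0,-40,0,0],[0.3,0,-40,0,0],[0.3,10,-40,0,0]]]'
python3 -m crank '[[[0.3,20,-40,0,0],[0.3,20,-40,0,0],[0.3,20,-40,0,0],[0.3,20,-30,0,0],[0.3,10,-15,0,0]]]'
python3 - <<'E'
from h import *
st,M,phi=tool(); print(st['tcp_pos'],phi,st['grip_width'],M.round(3).tolist());print((np.array([.6211,-.292,.0095])-st['tcp_pos'])*1000)
E
```

```text
t: 6.6
tcp_pos: [0.5245, -0.0509, 0.1413]
eef_rot: [0.646, 0.314, 0.628, -0.299]
wrist_force: [1.2, -0.3, -1.5]
grip_width: 0.0584
t: 7.02
tcp_pos: [0.6108, -0.2181, 0.1459]
eef_rot: [0.647, 0.315, 0.625, -0.301]
wrist_force: [0.7, -0.1, -0.1]
grip_width: 0.0587
[ 0.61081155 -0.21812134  0.14588422] 2.2386759268779817 0.05870898440463534 [[0.037, 0.784, 0.619], [0.004, 0.62, -0.785], [-0.999, 0.032, 0.02]]
[  10.28844613  -73.87866234 -136.38422033]
```

```bash
python3 -m crank '[[[0.3,3,-30,-15,0],[0.3,3,-30,-25,0],[0.3,3,-12,-30,0],[0.3,0,0,-15,0],[0.3,0,0,0,0]]]'
python3 - <<'E'
from h import *
snap('wrist','w5');st,M,phi=tool(); print(st['tcp_pos'],phi,st['grip_width'],M.round(3).tolist());print((np.array([.6211,-.292,.0095])-st['tcp_pos'])*1000)
E
```

```text
t: 7.43
tcp_pos: [0.6264, -0.3018, 0.0632]
eef_rot: [0.652, 0.316, 0.619, -0.304]
wrist_force: [0.1, 0.3, -1.5]
grip_width: 0.0584
[ 0.62687111 -0.30186133  0.06446213] 2.233433677428643 0.05846001945809984 [[0.051, 0.787, 0.615], [-0.005, 0.616, -0.788], [-0.999, 0.037, 0.035]]
[ -5.77110651   9.86133114 -54.96213221]
```

View pics/w5.png

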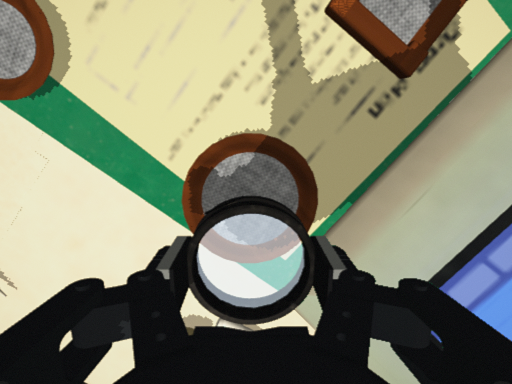

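```bash
python3 -m crank '[[[0.3,-6,10,0,0],[0.3,0,0,0,0],[0.3,0,0,0,0],[0.3,0,0,0,0],[0.3,0,0,0,0]]]'
cat > p.py <<'E'
from h import *
import sys
st,M,phi=tool(); print('tcp',st['tcp_pos'].round(4),'phi',round(phi,3),'w',round(st['grip_width'],4),'toolx',M[:,0].round(3),'tooly',M[:,1].round(3),'F',np.round(st['wrist_force'],1))
if len(sys.argv)>3: print('delta mm',((np.array([float(a) for a in sys.argv[1:4]])-st['tcp_pos'])*1000).round(1))
E
python3 p.py .6211 -.292 .0095
```

```text
t: 7.9
tcp_pos: [0.6242, -0.2913, 0.0711]
eef_rot: [0.656, 0.315, 0.616, -0.303]
wrist_force: [-0.4, -0.2, -0.2]
grip_width: 0.0587
tcp [ 0.6242 -0.2913  0.0711] phi 2.235 w 0.0587 toolx [ 0.058 -0.009 -0.998] tooly [0.785 0.618 0.04 ] F [-0.4 -0.2 -0.2]
delta mm [ -3.1  -0.7 -61.6]
```

```bash
python3 -m crank '[[[0.3,0,0,0,0],[0.3,0,0,0,0],[0.3,0,0,0,0],[0.3,0,0,0,0],[0.3,0,0,0,0]]]';python3 p.py .6211 -.292 .0095; python3 -m crank '[[[0.3,0,0,10,0],[0.3,0,0,10,0],[0.3,0,0,10,0],[0.3,0,0,10,0],[0.3,0,0,0,0]]]';python3 p.py .6211 -.292 .0095
```

```text
t: 8.32
tcp_pos: [0.6261, -0.2918, 0.0739]
eef_rot: [0.658, 0.315, 0.614, -0.303]
wrist_force: [-0.8, -0.2, -0.2]
grip_width: 0.0586
tcp [ 0.6261 -0.2918  0.0739] phi 2.236 w 0.0586 toolx [ 0.063 -0.012 -0.998] tooly [0.785 0.619 0.042] F [-0.8 -0.2 -0.2]
delta mm [ -5.   -0.2 -64.4]
t: 8.73
tcp_pos: [0.626, -0.2921, 0.1179]
eef_rot: [0.657, 0.315, 0.614, -0.303]
wrist_force: [0.7, 0.1, 0.3]
grip_width: 0.0584
tcp [ 0.626  -0.2921  0.1179] phi 2.236 w 0.0584 toolx [ 0.062 -0.012 -0.998] tooly [0.785 0.618 0.042] F [0.7 0.1 0.3]
delta mm [-4.900e+00  1.000e-01 -1.084e+02]
```

```bash
cat > idle.py <<'E'
from h import *
st,M,phi=tool(); print(st['q'].round(4),'tau',st['joint_torque'].round(2),'vel',st['joint_vel'].round(4),'tcp',st['tcp_pos'].round(4),M[:,0].round(4))
E
python3 idle.py; python3 -m crank '[[[0.3,0,0,0,0],[0.3,0,0,0,0],[0.3,0,0,0,0],[0.3,0,0,0,0],[0.3,0,0,0,0]]]' >/dev/null;python3 idle.py
```

```text
[-0.5492  0.4884  1.4594  0.025   1.1344 -1.2253] tau [-0.000e+00 -5.094e+01 -2.193e+01  1.000e-01 -1.000e-02  0.000e+00] vel [ 0.0005  0.0014  0.0041 -0.0006 -0.0035 -0.0008] tcp [ 0.626  -0.2921  0.1179] [ 0.0625 -0.0117 -0.998 ]
[-0.5492  0.4865  1.4588  0.0249  1.1349 -1.2252] tau [  0.   -52.99 -23.44   0.12  -0.36  -0.  ] vel [-0.0009  0.0048  0.0055 -0.0006 -0.0006  0.0022] tcp [ 0.6262 -0.2922  0.1194] [ 0.0642 -0.0128 -0.9979]
```

```bash
python3 -m crank '[[[0.3,-15,0,0,-0.125],[0.3,-15,0,0,-0.125],[0.3,-15,0,0,-0.125],[0.3,-15,0,0,-0.125],[0.3,-15,0,0,-0.125]]]';python3 -m crank '[[[0.3,-10,0,0,-0.125],[0.3,-10,0,0,-0.125],[0.3,0,0,0,-0.125],[0.3,0,0,0,-0.125],[0.3,0,0,0,-0.125]]]';python3 -m crank '[[[0.3,0,0,0,-0.125],[0.3,0,0,0,-0.125],[0.3,0,0,0,-0.125],[0.3,0,0,0,-0.125],[0.3,0,0,0,-0.125]]]'; python3 p.py
```

```text
t: 9.57
tcp_pos: [0.5506, -0.292, 0.1163]
eef_rot: [0.531, 0.49, 0.486, -0.492]
wrist_force: [-0.9, 1.4, -1.2]
grip_width: 0.0579
t: 9.98
tcp_pos: [0.5234, -0.29, 0.114]
eef_rot: [-0.351, -0.614, -0.314, 0.633]
wrist_force: [-0.8, -0.6, -0.1]
grip_width: 0.0585
t: 10.4
tcp_pos: [0.522, -0.2887, 0.1119]
eef_rot: [-0.139, -0.681, -0.112, 0.711]
wrist_force: [0.7, 0.3, -0.8]
grip_width: 0.0583
tcp [ 0.522  -0.2887  0.1119] phi 0.355 w 0.0583 toolx [-0.035 -0.045 -0.998] tooly [ 0.349 -0.937  0.03 ] F [ 0.7  0.3 -0.8]
```

```bash
python3 -m crank '[[[0.3,0,0,0,-0.125],[0.3,0,0,0,-0.125],[0.3,0,0,0,-0.125],[0.3,0,0,0,-0.125],[0.3,5,0,0,-0.125]]]';python3 -m crank '[[[0.3,10,0,0,-0.125],[0.3,15,0,0,-0.125],[0.3,15,0,0,-0.125],[0.3,15,0,0,-0.125],[0.3,15,0,0,-0.125]]]';python3 -m crank '[[[0.3,15,0,0,-0.1],[0.3,8,0,0,0],[0.3,0,0,0,0],[0.3,0,0,0,0],[0.3,0,0,0,0]]]'; python3 p.py .6211 -.292 .0095
```

```text
t: 10.82
tcp_pos: [0.5255, -0.2875, 0.1096]
eef_rot: [0.087, -0.681, 0.102, 0.72]
wrist_force: [-0.1, -0.3, -0.0]
grip_width: 0.0585
t: 11.23
tcp_pos: [0.5945, -0.2864, 0.1074]
eef_rot: [0.305, -0.614, 0.306, 0.661]
wrist_force: [1.3, 0.6, -0.9]
grip_width: 0.058
t: 11.65
tcp_pos: [0.6198, -0.2861, 0.1043]
eef_rot: [0.338, -0.597, 0.336, 0.646]
wrist_force: [-0.2, -0.4, -0.4]
grip_width: 0.0587
tcp [ 0.6198 -0.2861  0.1043] phi -0.995 w 0.0587 toolx [-0.059  0.036 -0.998] tooly [-0.837 -0.546  0.03 ] F [-0.2 -0.4 -0.4]
delta mm [  1.3  -5.9 -94.8]
```

```bash
python3 idle.py; python3 -m crank '[[[0.3,0,0,0,0],[0.3,0,0,0,0],[0.3,0,0,0,0],[0.3,0,0,0,0],[0.3,0,0,0,0]]]' >/dev/null;python3 idle.py;  python3 -m crank '[[[0.3,0,-2,-8,0],[0.3,0,-2,-8,0],[0.3,0,-2,-8,0],[0.3,0,0,-8,0],[0.3,0,0,-8,0]]]' >/dev/null;python3 idle.py
```

```text
[-5.3480e-01  5.5380e-01  1.3759e+00  8.0000e-04  1.2810e+00  2.0298e+00] tau [ 1.200e-01 -5.562e+01 -2.300e+01  3.000e-02  3.500e-01  2.000e-02] vel [-0.0014 -0.0002  0.012  -0.0087  0.0077 -0.0218] tcp [ 0.6198 -0.2861  0.1043] [-0.059   0.0359 -0.9976]
[-5.3620e-01  5.5050e-01  1.3811e+00 -1.0000e-04  1.2817e+00  2.0266e+00] tau [ 2.000e-02 -5.562e+01 -2.274e+01 -0.000e+00  4.200e-01  0.000e+00] vel [-0.0026 -0.005   0.005  -0.0007  0.0001 -0.0023] tcp [ 0.6165 -0.2857  0.1047] [-0.0617  0.0365 -0.9974]
[-5.4470e-01  5.8760e-01  1.4233e+00 -1.0000e-03  1.1983e+00  2.0183e+00] tau [-6.000e-02 -5.735e+01 -2.203e+01 -2.000e-02  5.700e-01 -0.000e+00] vel [-0.0061  0.0991  0.12   -0.0044 -0.2115 -0.0019] tcp [ 0.6171 -0.2931  0.0632] [-0.0582  0.0342 -0.9977]
```

```bash
python3 -m crank '[[[0.3,3,2,-5,0],[0.3,0,0,-5,0],[0.3,0,0,-3,0],[0.3,0,0,0,0],[0.3,0,0,0,0]]]' >/dev/null;python3 p.py .6205 -.2918 .0095
python3 - <<'E'
from h import *
snap('wrist','w6')
E
```

```text
tcp [ 0.6186 -0.2896  0.044 ] phi -0.993 w 0.0588 toolx [-0.064  0.038 -0.997] tooly [-0.836 -0.548  0.033] F [-0.8 -0.1  0.2]
delta mm [  1.9  -2.2 -34.5]
```

View pics/w6.png

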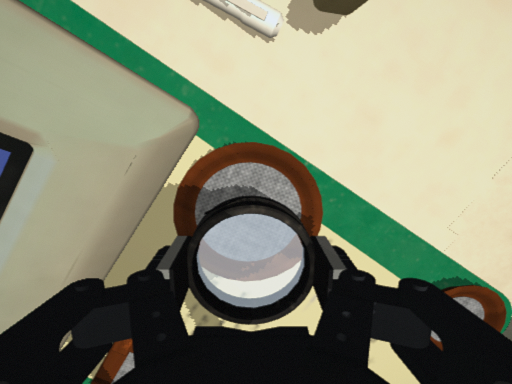

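Run:
```python
from h import *
s=load('w6'); hsv=cv2.cvtColor(s['frame'],cv2.COLOR_RGB2HSV)
m=((hsv[...,1]>110)&(hsv[...,2]<150)&((hsv[...,0]<15))).astype(np.uint8); m[205:]=0; m[:,:165]=0;m[:,335:]=0;m[:135]=0
k,l,st,c=cv2.connectedComponentsWithStats(m); j=1+np.argmax(st[1:,4]); cs,_=cv2.findContours((l==j).astype(np.uint8),0,1); h=max(cs,key=cv2.contourArea)[:,0]
P=np.array([px2w(s,*p,.013)[:2] for p in h if p[1]<203])
from scipy.optimize import least_squares
r=least_squares(lambda q:np.hypot(*(P-q[:2]).T)-q[2],[.62,-.29,.047],loss='soft_l1',f_scale=.001); print('outer',r.x,len(P)); 
sel=np.abs(np.hypot(*(P-r.x[:2]).T)-r.x[2])<.003;P=P[sel];r=least_squares(lambda q:np.hypot(*(P-q[:2]).T)-.047,[.62,-.29]); print(r.x,sel.sum(),np.abs(r.fun).mean())
```

```text
outer [ 0.62062618 -0.29162955  0.04487094] 314
[ 0.61995318 -0.29055323] 185 0.00044411788840090677
```

```bash
python3 -m crank '[[[0.3,2,-2,-8,0],[0.3,0,0,-8,0],[0.3,0,0,-6,0],[0.3,0,0,-3,0],[0.3,0,0,-2,0]]]' ;python3 p.py .6203 -.2915 .0084
```

```text
t: 13.37
tcp_pos: [0.6219, -0.2925, 0.0163]
eef_rot: [0.337, -0.596, 0.335, 0.647]
wrist_force: [0.4, -0.3, -0.3]
grip_width: 0.0587
tcp [ 0.6219 -0.2925  0.0163] phi -0.993 w 0.0587 toolx [-0.061  0.036 -0.997] tooly [-0.836 -0.548  0.031] F [ 0.4 -0.3 -0.3]
delta mm [-1.6  1.  -7.9]
```

```bash
python3 -m crank '[[[0.3,-1,1,-2,0],[0.3,-1,0,-2,0],[0.3,0,0,-1.5,0],[0.3,0,0,-1,0],[0.3,0,0,-1,0]]]' ;python3 p.py .6203 -.2915 .0084
```

```text
t: 13.78
tcp_pos: [0.6192, -0.291, 0.0085]
eef_rot: [0.337, -0.596, 0.335, 0.647]
wrist_force: [-1.6, 1.3, 6.1]
grip_width: 0.0585
tcp [ 0.6192 -0.291   0.0085] phi -0.993 w 0.0585 toolx [-0.062  0.037 -0.997] tooly [-0.836 -0.548  0.032] F [-1.6  1.3  6.1]
delta mm [ 1.1 -0.5 -0.1]
```

```bash
python3 -m crank '[[[0.3,0.5,0,-0.7,0],[0.3,0,0,-0.7,0],[0.3,0,0,-0.5,0],[0.3,0,0,-0.5,0],[0.3,0,0,-0.3,0]]]' ;python3 p.py .6203 -.2915 .0084
python3 - <<'E'
from h import *
s=snap('wrist','w7'); c=cv2.resize(s['frame'][120:330,150:350,::-1],None,fx=2.8,fy=2.8,interpolation=cv2.INTER_CUBIC); cv2.imwrite('pics/w7c.png',c)
E
```

```text
t: 14.2
tcp_pos: [0.6194, -0.2911, 0.0088]
eef_rot: [0.337, -0.596, 0.335, 0.647]
wrist_force: [-1.9, 0.7, 3.8]
grip_width: 0.0582
tcp [ 0.6194 -0.2911  0.0088] phi -0.993 w 0.0582 toolx [-0.061  0.036 -0.997] tooly [-0.836 -0.548  0.032] F [-1.9  0.7  3.8]
delta mm [ 0.9 -0.4 -0.4]
```

View pics/w7c.png

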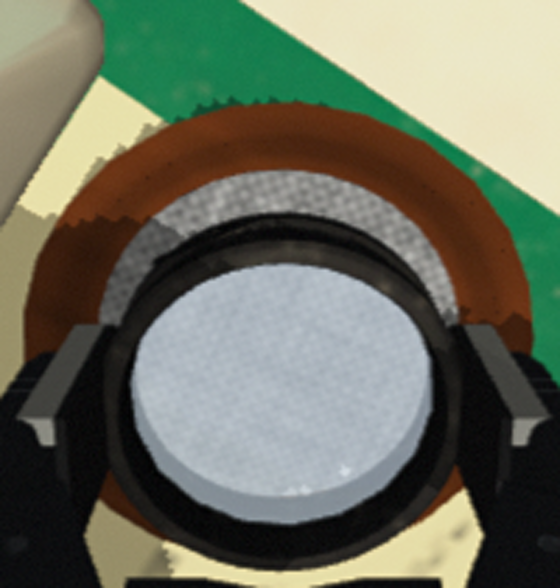

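Run:
```python
from h import *
from scipy.optimize import least_squares
s=load('w7'); 
# crop coords -> full
def cv(p): return (150+p[0]/2.8,120+p[1]/2.8)
def circ(ps,z,r):
    P=np.array([px2w(s,*cv(p),z)[:2] for p in ps]); q=least_squares(lambda q:np.hypot(*(P-q).T)-r,P.mean(0)+[0,.01]); return q.x.round(4),(q.fun*1000).round(1)
print('outer rim',circ([(25,300),(70,220),(150,140),(280,102),(400,130),(480,190),(525,280)],.012,.047))
print('floor',circ([(105,270),(150,210),(210,178),(285,170),(360,185),(420,230),(450,290)],.008,.034))
print('glass inner rim top?',circ([(133,370),(165,300),(225,270),(285,262),(350,275),(400,305),(432,370)],.026,.026))
print('lens outer bottom at z8', circ([(150,265),(200,228),(280,213),(360,228),(410,260)],.008,.031))
print('lens top outer rim bottom', circ([(110,440),(150,510),(200,550),(270,568),(350,560),(420,510),(455,430)],.026,.031))
```

```text
outer rim (array([ 0.6193, -0.2908]), array([ 0.1, -1.3,  0.1,  0.8,  0.3, -0.1, -1. ]))
floor (array([ 0.6213, -0.2915]), array([-0. ,  0.2,  0. , -0.5,  0.2,  0.2, -0.1]))
glass inner rim top? (array([ 0.6195, -0.29  ]), array([-0.8,  0.8,  0. , -0.3, -0.2,  0.3, -0.3]))
lens outer bottom at z8 (array([ 0.6178, -0.2882]), array([ 0.3,  0.2, -0.6, -0.2,  0.6]))
lens top outer rim bottom (array([ 0.6178, -0.2888]), array([-1.1, -1.1, -0. ,  0.4,  1. , -0.4, -2.1]))
```

```bash
python3 -m crank '[[[0.3,0,0,2,0],[0.3,1.5,-1.5,0,0],[0.3,1,-1,0,0],[0.3,1,-1,0,0],[0.3,0,0,0,0]]]' ;python3 p.py .6227 -.2941 .0084
python3 - <<'E'
from h import *
s=snap('wrist','w8'); c=cv2.resize(s['frame'][120:330,150:350,::-1],None,fx=2.8,fy=2.8,interpolation=cv2.INTER_CUBIC); cv2.imwrite('pics/w8c.png',c)
E
```

```text
t: 14.67
tcp_pos: [0.624, -0.2953, 0.0093]
eef_rot: [0.337, -0.597, 0.335, 0.646]
wrist_force: [-1.4, 0.7, 1.2]
grip_width: 0.0584
tcp [ 0.624  -0.2953  0.0093] phi -0.993 w 0.0584 toolx [-0.06   0.036 -0.998] tooly [-0.836 -0.548  0.031] F [-1.4  0.7  1.2]
delta mm [-1.3  1.2 -0.9]
```

View pics/w8c.png

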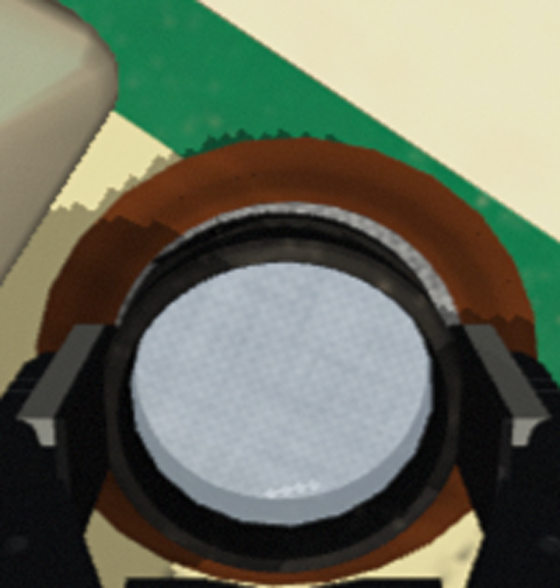

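```bash
python3 -m crank '[[[0.3,-1,0.5,0,0],[0.3,-0.5,0.3,-0.7,0],[0.3,0,0,-0.7,0],[0.3,0,0,-0.7,0],[0.3,0,0,-0.5,0]]]' ;python3 p.py .6227 -.2941 .0084
python3 - <<'E'
from h import *
s=snap('wrist','w9'); c=cv2.resize(s['frame'][120:330,150:350,::-1],None,fx=2.8,fy=2.8,interpolation=cv2.INTER_CUBIC); cv2.imwrite('pics/w9c.png',c)
E
```

```text
t: 15.13
tcp_pos: [0.6236, -0.2951, 0.009]
eef_rot: [0.337, -0.598, 0.335, 0.645]
wrist_force: [-2.1, 1.3, 4.6]
grip_width: 0.0587
tcp [ 0.6236 -0.2951  0.009 ] phi -0.993 w 0.0587 toolx [-0.057  0.034 -0.998] tooly [-0.836 -0.548  0.029] F [-2.1  1.3  4.6]
delta mm [-0.9  1.  -0.6]
```

View pics/w9c.png

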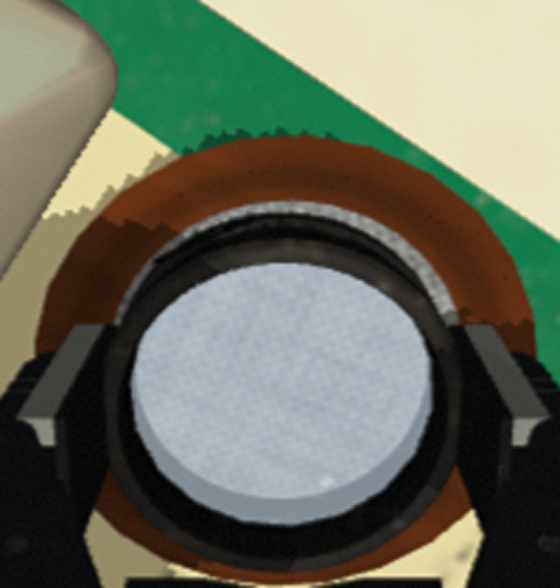

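```bash
python3 -m crank '[[[0.3,-0.5,0.5,-1.5,0],[0.3,-0.5,0.5,-2,0],[0.3,0,0,-2.5,0],[0.3,0,0,-2.5,0],[0.3,0,0,-2.5,0]]]' ;python3 p.py .6227 -.2941 .0084
python3 - <<'E'
from h import *
s=snap('wrist','w10'); c=cv2.resize(s['frame'][120:330,150:350,::-1],None,fx=2.8,fy=2.8,interpolation=cv2.INTER_CUBIC); cv2.imwrite('pics/w10c.png',c)
E
```

```text
t: 15.6
tcp_pos: [0.6237, -0.2951, 0.0084]
eef_rot: [0.337, -0.601, 0.336, 0.643]
wrist_force: [-3.5, 1.6, 13.5]
grip_width: 0.0586
tcp [ 0.6237 -0.2951  0.0084] phi -0.993 w 0.0586 toolx [-0.052  0.03  -0.998] tooly [-0.836 -0.547  0.027] F [-3.5  1.6 13.5]
delta mm [-1.  1. -0.]
```

View pics/w10c.png

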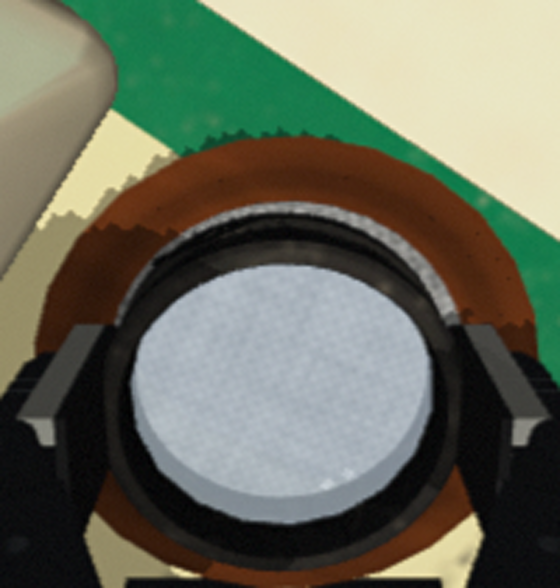

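```bash
python3 -m crank '[[[0.3,-0.5,0.5,-3,0],[0.3,-0.5,0.5,-3,0],[0.3,-0.3,0.3,-3,0],[0.3,0,0,-3,0],[0.3,0,0,-3,0]]]' ;python3 p.py .6227 -.2941 .0084;python3 -m crank '[[[0.3,-0.5,0.5,-3,0],[0.3,-0.5,0.5,-3,0],[0.3,-0.3,0.3,-3,0],[0.3,0,0,-3,0],[0.3,0,0,-3,0]]]' ;python3 p.py .6227 -.2941 .0084
```

```text
t: 16.07
tcp_pos: [0.6237, -0.2951, 0.0081]
eef_rot: [0.337, -0.604, 0.336, 0.639]
wrist_force: [-4.3, 1.9, 16.8]
grip_width: 0.0583
tcp [ 0.6237 -0.2951  0.0081] phi -0.992 w 0.0583 toolx [-0.043  0.025 -0.999] tooly [-0.836 -0.548  0.023] F [-4.3  1.9 16.8]
delta mm [-1.   1.   0.3]
t: 16.48
tcp_pos: [0.6239, -0.2952, 0.008]
eef_rot: [0.336, -0.608, 0.336, 0.636]
wrist_force: [-4.7, 2.7, 16.2]
grip_width: 0.0582
tcp [ 0.6239 -0.2952  0.008 ] phi -0.992 w 0.0582 toolx [-0.035  0.019 -0.999] tooly [-0.836 -0.548  0.019] F [-4.7  2.7 16.2]
delta mm [-1.2  1.1  0.4]
```

```bash
python3 -m crank '[[[0.3,-0.5,0.5,-3,0],[0.3,-0.5,0.5,-3,0],[0.3,-0.3,0.3,-3,0],[0.3,0,0,-3,0],[0.3,0,0,-3,0]]]' >/dev/null;python3 p.py .6227 -.2941 .0084;python3 -m crank '[[[0.3,-0.5,0.5,-3,0],[0.3,-0.5,0.5,-3,0],[0.3,-0.3,0.3,-3,0],[0.3,0,0,-3,0],[0.3,0,0,-3,0]]]'>/dev/null ;python3 p.py .6227 -.2941 .0084;  python3 - <<'E'
from h import *
s=snap('wrist','w11'); c=cv2.resize(s['frame'][120:330,150:350,::-1],None,fx=2.8,fy=2.8,interpolation=cv2.INTER_CUBIC); cv2.imwrite('pics/w11c.png',c)
E
```

```text
tcp [ 0.6239 -0.2952  0.0079] phi -0.991 w 0.0586 toolx [-0.027  0.013 -1.   ] tooly [-0.836 -0.548  0.015] F [-3.6  2.1 16.3]
delta mm [-1.2  1.1  0.5]
tcp [ 0.6239 -0.2953  0.0079] phi -0.99 w 0.0583 toolx [-0.019  0.007 -1.   ] tooly [-0.836 -0.549  0.012] F [-3.6  2.7 16.2]
delta mm [-1.2  1.2  0.5]
```

View pics/w11c.png

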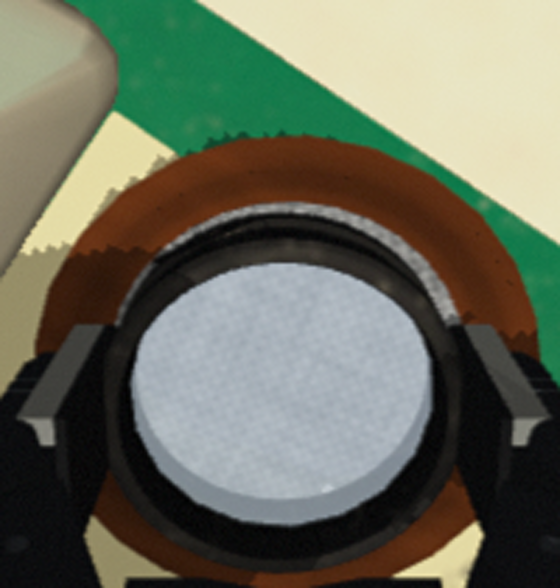

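```bash
python3 -m crank '[[[0.85,0,0,0,0],[0.85,0,0,0.5,0],[0.85,0,0,0.5,0],[0.85,0,0,1,0],[0.85,0,0,1,0]]]' ;python3 p.py; python3 -m crank '[[[0.85,0,0,5,0],[0.85,0,0,10,0],[0.85,0,0,20,0],[0.85,0,0,30,0],[0.85,-20,0,30,0]]]' ;python3 p.py;  python3 - <<'E'
from h import *
s=snap('wrist','w12')
E
```

```text
t: 17.78
tcp_pos: [0.6232, -0.2949, 0.0102]
eef_rot: [0.335, -0.615, 0.337, 0.63]
wrist_force: [0.6, 0.0, -0.5]
grip_width: 0.0726
tcp [ 0.6232 -0.2949  0.0102] phi -0.99 w 0.0726 toolx [-0.02   0.007 -1.   ] tooly [-0.836 -0.549  0.013] F [ 0.6  0.  -0.5]
t: 18.2
tcp_pos: [0.601, -0.2921, 0.1002]
eef_rot: [0.335, -0.61, 0.336, 0.635]
wrist_force: [0.1, -0.2, 1.2]
grip_width: 0.0727
tcp [ 0.601  -0.2921  0.1002] phi -0.989 w 0.0727 toolx [-0.032  0.016 -0.999] tooly [-0.835 -0.55   0.018] F [ 0.1 -0.2  1.2]
```

View pics/w12.png

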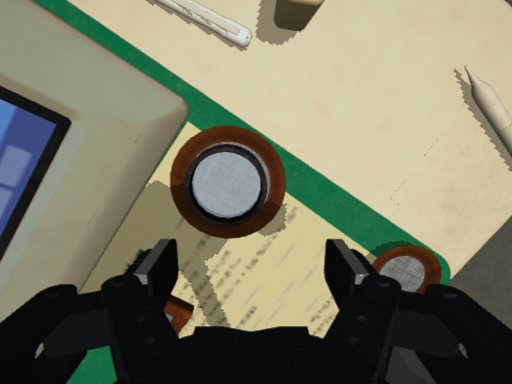

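Run:
```python
from fit import *
s=load('w12'); print(fit(s,228,183,'large',.008))
f=s['frame'];hsv=cv2.cvtColor(f,cv2.COLOR_RGB2HSV)
c=cv2.resize(f[115:250,160:300,::-1],None,fx=4,fy=4,interpolation=cv2.INTER_CUBIC); cv2.imwrite('pics/w12c.png',c)
```

```text
(array([ 0.62  , -0.2896]), 'area obs/pred', 6226, 5336)
```

View pics/w12c.png

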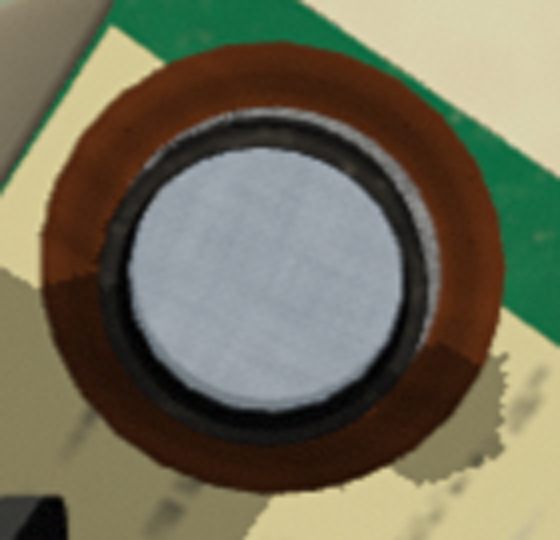

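```bash
python3 -m crank '[[[0.85,-10,39,10,0.125],[0.85,-10,39,10,0.125],[0.85,-10,39,10,0.125],[0.85,-10,39,10,0.125],[0.85,-10,39,5,0.125]]]'; python3 -m crank '[[[0.85,-8,39,0,0.125],[0.85,-8,39,0,0.125],[0.85,-8,39,0,0.125],[0.85,-8,39,0,0.125],[0.85,-8,39,0,0.125]]]' ; python3 -m crank '[[[0.85,-8,39,0,0.125],[0.85,-8,39,0,0.125],[0.85,-8,35,0,0.125],[0.85,-8,25,0,0.125],[0.85,-5,10,0,0.125]]]';python3 p.py .4605 .3325 .06
```

```text
t: 18.67
tcp_pos: [0.5489, -0.1052, 0.1591]
eef_rot: [0.122, -0.691, 0.134, 0.7]
wrist_force: [0.6, 0.7, -0.6]
grip_width: 0.0726
t: 19.08
tcp_pos: [0.5064, 0.0978, 0.166]
eef_rot: [0.099, 0.702, 0.086, -0.7]
wrist_force: [0.1, 0.7, 0.1]
grip_width: 0.0725
t: 19.5
tcp_pos: [0.4655, 0.2584, 0.1707]
eef_rot: [0.31, 0.644, 0.3, -0.632]
wrist_force: [0.2, 0.1, -0.4]
grip_width: 0.0725
tcp [0.4655 0.2584 0.1707] phi 0.891 w 0.0725 toolx [ 0.021 -0.006 -1.   ] tooly [ 0.777 -0.629  0.02 ] F [ 0.2  0.1 -0.4]
delta mm [  -5.    74.1 -110.7]
```

```bash
python3 -m crank '[[[0.85,-2,30,-20,0.1],[0.85,-2,30,-25,0],[0.85,-1,13,-20,0],[0.85,0,0,-5,0],[0.85,0,0,0,0]]]';python3 p.py .4605 .3325 .06
python3 - <<'E'
from fit import *
s=snap('wrist','w13'); print(w2px(s,[.4605,.3325,.0]))
E
```

```text
t: 19.92
tcp_pos: [0.4597, 0.3393, 0.1042]
eef_rot: [0.346, 0.629, 0.336, -0.61]
wrist_force: [-0.9, -0.0, 0.2]
grip_width: 0.0726
tcp [0.4597 0.3393 0.1042] phi 1.007 w 0.0726 toolx [ 0.031  0.001 -1.   ] tooly [ 0.845 -0.535  0.025] F [-0.9 -0.   0.2]
delta mm [  0.8  -6.8 -44.2]
[254.17155486 206.47794226]
```

View pics/w13.png

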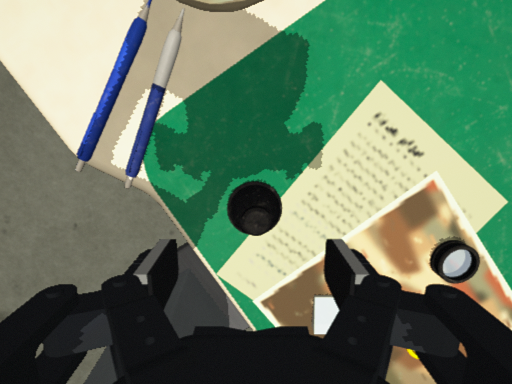

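```bash
python3 - <<'E'
from fit import *
s=load('w13'); print(fit(s,254,208,'funnel'))
E
python3 -m crank '[[[0.85,0,-6,-15,0],[0.85,0,-1,-15,0],[0.85,0,0,-12,0],[0.85,0,0,-6,0],[0.85,0,0,0,0]]]';python3 p.py .4605 .3325 .007
```

```text
(array([0.4602, 0.3324]), 'area obs/pred', 2233, 2353)
t: 20.38
tcp_pos: [0.4651, 0.3284, 0.0628]
eef_rot: [0.345, 0.634, 0.334, -0.606]
wrist_force: [-0.0, 0.5, 0.1]
grip_width: 0.0725
tcp [0.4651 0.3284 0.0628] phi 1.002 w 0.0725 toolx [ 0.042  0.005 -0.999] tooly [ 0.841 -0.539  0.033] F [-0.   0.5  0.1]
delta mm [ -4.6   4.1 -55.8]
```

```bash
python3 -m crank '[[[0.85,-5,4,-10,0],[0.85,0,0,-12,0],[0.85,0,0,-12,0],[0.85,0,0,-6,0],[0.85,0,0,-3,0]]]';python3 p.py .4602 .3324 .007
```

```text
t: 20.8
tcp_pos: [0.4635, 0.3329, 0.0233]
eef_rot: [0.344, 0.638, 0.332, -0.603]
wrist_force: [0.4, 0.9, 0.0]
grip_width: 0.0725
tcp [0.4635 0.3329 0.0233] phi 0.998 w 0.0725 toolx [ 0.051  0.01  -0.999] tooly [ 0.839 -0.543  0.038] F [0.4 0.9 0. ]
delta mm [ -3.3  -0.5 -16.3]
```

```bash
python3 -m crank '[[[0.85,-4,0,-6,0],[0.85,-1,0,-5,0],[0.85,0,0,-3,0],[0.85,0,0,-2,0],[0.85,0,0,-1,0]]]';python3 p.py .4602 .3324 .007
python3 - <<'E'
from fit import *
s=snap('wrist','w14'); cv2.imwrite('pics/w14c.png',cv2.resize(s['frame'][150:330,130:370,::-1],None,fx=3,fy=3,interpolation=cv2.INTER_CUBIC))
E
```

```text
t: 21.22
tcp_pos: [0.4582, 0.3334, 0.0058]
eef_rot: [0.344, 0.639, 0.332, -0.603]
wrist_force: [0.0, -0.9, -0.5]
grip_width: 0.0729
tcp [0.4582 0.3334 0.0058] phi 0.998 w 0.0729 toolx [ 0.053  0.011 -0.999] tooly [ 0.839 -0.543  0.039] F [ 0.  -0.9 -0.5]
delta mm [ 2.  -1.   1.2]
```

View pics/w14c.png

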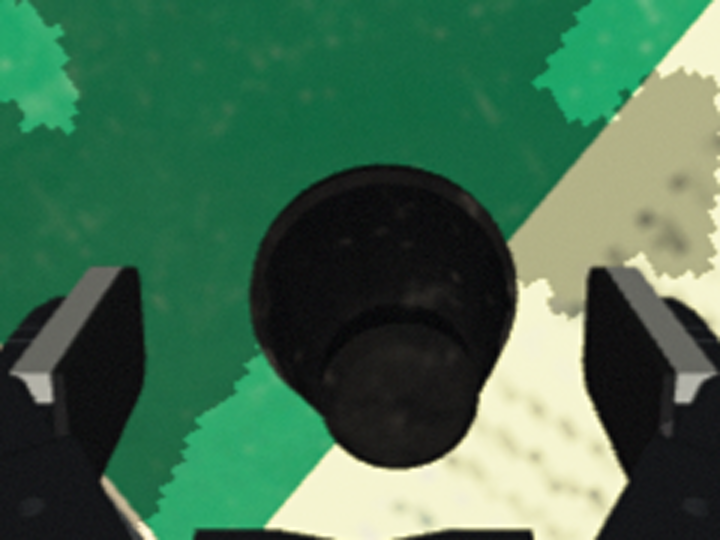

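```bash
python3 -m crank '[[[0.85,2,-1,1,0],[0.3,0,0,0,0],[0.2,0,0,0,0],[0.2,0,0,0,0],[0.2,0,0,0,0]]]';python3 p.py .4602 .3324 .007;python3 -m crank '[[[0.2,0,0,0,0],[0.2,0,0,0,0],[0.2,0,0,0,0],[0.2,0,0,0,0],[0.2,0,0,0,0]]]';python3 p.py .4602 .3324 .007
python3 - <<'E'
from fit import *
s=snap('wrist','w15'); cv2.imwrite('pics/w15c.png',cv2.resize(s['frame'][150:330,130:370,::-1],None,fx=3,fy=3,interpolation=cv2.INTER_CUBIC))
E
```

```text
t: 21.68
tcp_pos: [0.4617, 0.3327, 0.0084]
eef_rot: [0.344, 0.64, 0.332, -0.602]
wrist_force: [-0.2, -0.0, -0.6]
grip_width: 0.0385
tcp [0.4617 0.3327 0.0084] phi 0.998 w 0.0385 toolx [ 0.055  0.012 -0.998] tooly [ 0.839 -0.543  0.04 ] F [-0.2 -0.  -0.6]
delta mm [-1.5 -0.3 -1.4]
t: 22.1
tcp_pos: [0.4618, 0.3327, 0.0085]
eef_rot: [0.344, 0.64, 0.332, -0.602]
wrist_force: [-0.1, -0.3, -0.7]
grip_width: 0.0381
tcp [0.4618 0.3327 0.0085] phi 0.997 w 0.0381 toolx [ 0.055  0.012 -0.998] tooly [ 0.839 -0.543  0.04 ] F [-0.1 -0.3 -0.7]
delta mm [-1.6 -0.3 -1.5]
```

View pics/w15c.png

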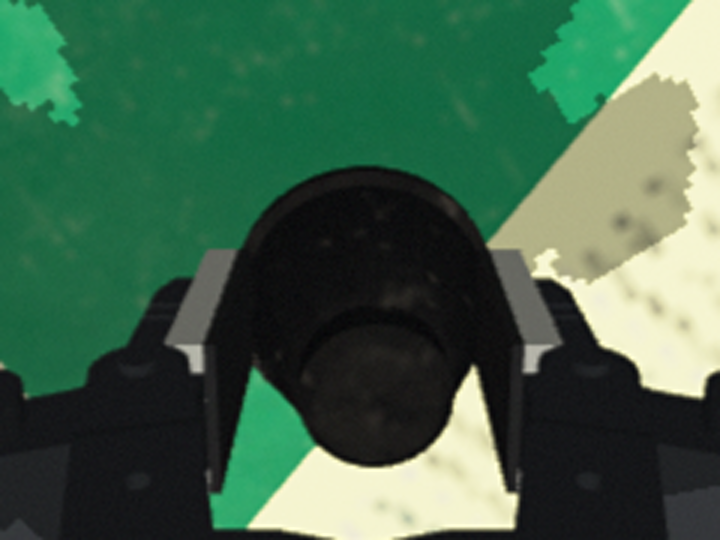

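```bash
python3 -m crank '[[[0.2,0,0,5,0],[0.2,0,0,10,0],[0.2,0,0,20,0],[0.2,0,0,30,0],[0.2,0,-10,30,0]]]';python3 p.py
python3 -m crank '[[[0.2,0,-25,5,0],[0.2,-2,-40,0,0],[0.2,-2,-40,0,0],[0.2,-2,-40,0,0],[0.2,-2,-40,0,0]]]';python3 p.py
python3 - <<'E'
from fit import *
s=snap('wrist','w16')
E
```

```text
t: 22.57
tcp_pos: [0.4568, 0.3209, 0.1017]
eef_rot: [0.344, 0.635, 0.333, -0.607]
wrist_force: [0.3, 0.3, -0.1]
grip_width: 0.0384
tcp [0.4568 0.3209 0.1017] phi 0.998 w 0.0384 toolx [ 0.042  0.005 -0.999] tooly [ 0.84  -0.542  0.032] F [ 0.3  0.3 -0.1]
t: 22.98
tcp_pos: [0.4562, 0.1395, 0.1211]
eef_rot: [0.348, 0.643, 0.336, -0.594]
wrist_force: [0.1, 0.3, -0.0]
grip_width: 0.0381
tcp [0.4562 0.1395 0.1211] phi 1.011 w 0.0381 toolx [ 0.068  0.018 -0.997] tooly [ 0.845 -0.532  0.048] F [ 0.1  0.3 -0. ]
```

View pics/w16.png

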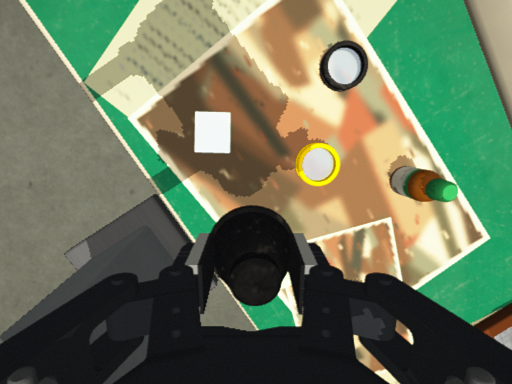

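```bash
python3 -m crank '[[[0.2,-2,-38,0,0],[0.2,-2,-38,0,0],[0.2,-2,-38,0,0],[0.2,-2,-38,0,0],[0.2,-2,-38,0,0]]]';python3 p.py .4445 -.14 .06
python3 -m crank '[[[0.2,0,-38,0,0],[0.2,0,-20,0,0],[0.2,0,-10,0,0],[0.2,0,0,0,0],[0.2,0,0,0,0]]]';python3 p.py .4445 -.14 .06
python3 - <<'E'
from fit import *
s=snap('wrist','w17')
E
```

```text
t: 23.45
tcp_pos: [0.4457, -0.0566, 0.1265]
eef_rot: [0.351, 0.644, 0.333, -0.592]
wrist_force: [0.2, -0.0, 0.4]
grip_width: 0.0386
tcp [ 0.4457 -0.0566  0.1265] phi 1.012 w 0.0386 toolx [ 0.076  0.013 -0.997] tooly [ 0.845 -0.531  0.058] F [ 0.2 -0.   0.4]
delta mm [ -1.2 -83.4 -66.5]
t: 23.87
tcp_pos: [0.4466, -0.136, 0.1315]
eef_rot: [0.351, 0.647, 0.327, -0.593]
wrist_force: [-0.4, 0.6, -0.6]
grip_width: 0.0384
tcp [ 0.4466 -0.136   0.1315] phi 1.002 w 0.0384 toolx [ 0.084  0.006 -0.996] tooly [ 0.839 -0.54   0.067] F [-0.4  0.6 -0.6]
delta mm [ -2.1  -4.  -71.5]
```

View pics/w17.png

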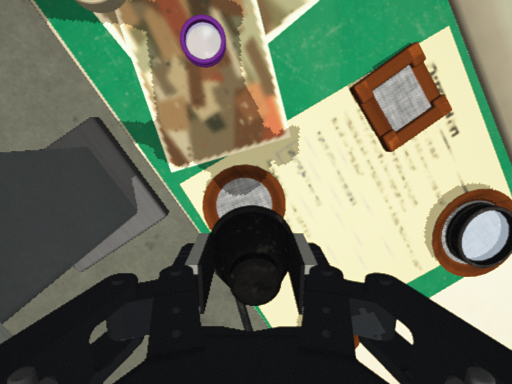

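```bash
python3 -m crank '[[[0.2,-2,-3,-15,0],[0.2,-1,0,-20,0],[0.2,-1,0,-20,0],[0.2,0,0,-10,0],[0.2,0,0,0,0]]]';python3 p.py .4451 -.139 .0165
python3 - <<'E'
from fit import *
s=snap('wrist','w18'); cv2.imwrite('pics/w18c.png',cv2.resize(s['frame'][110:330,130:370,::-1],None,fx=2.7,fy=2.7,interpolation=cv2.INTER_CUBIC))
E
```

```text
t: 24.33
tcp_pos: [0.4442, -0.1327, 0.0673]
eef_rot: [0.355, 0.647, 0.328, -0.59]
wrist_force: [-0.6, 0.8, -1.1]
grip_width: 0.0387
tcp [ 0.4442 -0.1327  0.0673] phi 1.011 w 0.0387 toolx [ 0.09   0.006 -0.996] tooly [ 0.843 -0.533  0.072] F [-0.6  0.8 -1.1]
delta mm [  0.9  -6.3 -50.8]
```

View pics/w18c.png

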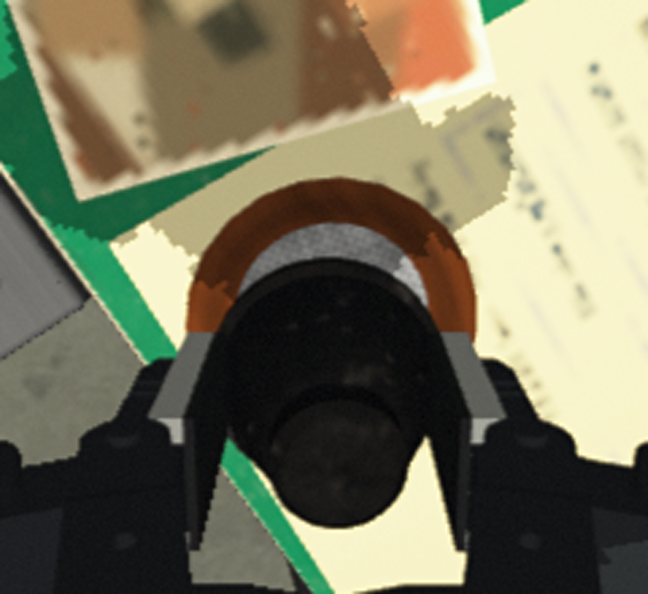

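```bash
cat > arc.py <<'E'
from h import *
from scipy.optimize import least_squares
def circ(s,ps,z,r,x0,y0,f,away=None):
    P=np.array([px2w(s,x0+p[0]/f,y0+p[1]/f,z)[:2] for p in ps]); g=P.mean(0) if away is None else np.array(away)
    q=least_squares(lambda q:np.hypot(*(P-q).T)-r,g); return q.x.round(4),(q.fun*1000).round(1)
E
python3 - <<'E'
from arc import *
s=load('w18')
print(circ(s,[(190,310),(208,250),(260,200),(335,178),(410,200),(457,250),(475,310)],.012,.0395,130,110,2.7,[.4445,-.14]))
print(circ(s,[(240,290),(270,245),(335,223),(395,245),(425,290)],.008,.0265,130,110,2.7,[.4445,-.14]))
st,M,phi=tool(); print(st['tcp_pos'])
E
python3 -m crank '[[[0.2,0,-6,-10,0],[0.2,-1,0,-12,0],[0.2,-1,0,-10,0],[0.2,0,0,-5,0],[0.2,0,0,-2,0]]]';python3 p.py .4451 -.139 .0165
```

```text
(array([ 0.4434, -0.1427]), array([-1.7, -0.4,  0.1,  0.9,  0.2, -0.8, -1.4]))
(array([ 0.4441, -0.1416]), array([-0.4,  0.2,  0.2, -0.1, -0.3]))
[ 0.44440048 -0.13269711  0.06800069]
t: 24.8
tcp_pos: [0.4465, -0.1385, 0.0305]
eef_rot: [0.359, 0.648, 0.327, -0.586]
wrist_force: [0.7, -0.1, -0.3]
grip_width: 0.0383
tcp [ 0.4465 -0.1385  0.0305] phi 1.017 w 0.0383 toolx [ 0.099  0.003 -0.995] tooly [ 0.845 -0.528  0.082] F [ 0.7 -0.1 -0.3]
delta mm [ -1.4  -0.5 -14. ]
```

```bash
python3 -m crank '[[[0.2,-2,-1,-4,0],[0.2,-1,0,-3,0],[0.2,0,0,-2,0],[0.2,0,0,-1,0],[0.2,0,0,0,0]]]';python3 p.py .4443 -.140 .0165
python3 - <<'E'
from fit import *
s=snap('wrist','w19'); cv2.imwrite('pics/w19c.png',cv2.resize(s['frame'][110:330,130:370,::-1],None,fx=2.7,fy=2.7,interpolation=cv2.INTER_CUBIC))
E
```

```text
t: 25.22
tcp_pos: [0.4446, -0.1403, 0.0207]
eef_rot: [0.36, 0.649, 0.326, -0.586]
wrist_force: [-1.0, -0.3, 0.1]
grip_width: 0.0381
tcp [ 0.4446 -0.1403  0.0207] phi 1.018 w 0.0381 toolx [ 0.101  0.001 -0.995] tooly [ 0.845 -0.527  0.085] F [-1.  -0.3  0.1]
delta mm [-0.3  0.3 -4.2]
```

View pics/w19c.png

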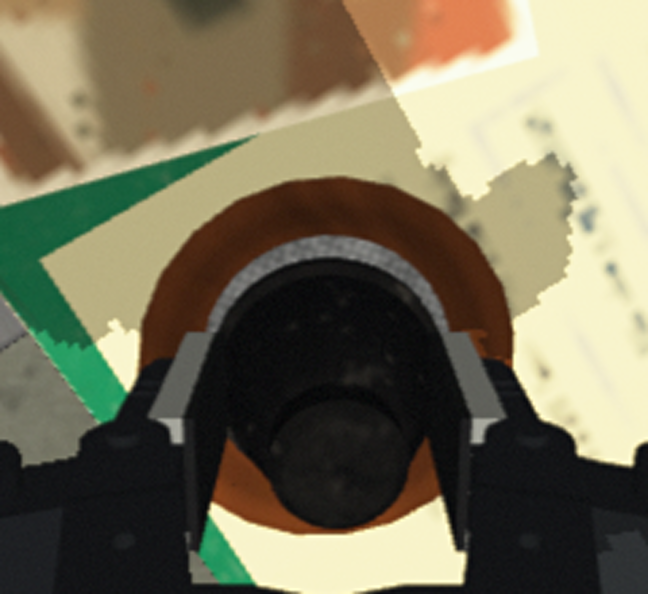

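```bash
python3 -m crank '[[[0.2,-0.5,0,-1.5,0],[0.2,0,0,-1.5,0],[0.2,0,0,-1,0],[0.2,0,0,-1,0],[0.2,0,0,-1,0]]]';python3 p.py .4443 -.140 .0165
```

```text
t: 25.68
tcp_pos: [0.445, -0.1405, 0.0164]
eef_rot: [0.361, 0.649, 0.326, -0.585]
wrist_force: [-3.3, 1.2, 18.9]
grip_width: 0.0383
tcp [ 0.445  -0.1405  0.0164] phi 1.018 w 0.0383 toolx [ 0.104  0.    -0.995] tooly [ 0.845 -0.527  0.088] F [-3.3  1.2 18.9]
delta mm [-0.7  0.5  0.1]
```

```bash
python3 -m crank '[[[0.2,0,0,-1.5,0],[0.2,0,0,-1.5,0],[0.2,0,0,-1.5,0],[0.2,0,0,-1.5,0],[0.2,0,0,-1.5,0]]]';python3 p.py .4443 -.140 .0165; python3 -m crank '[[[0.2,0,0,-2,0],[0.2,0,0,-2,0],[0.2,0,0,-2,0],[0.2,0,0,-2,0],[0.2,0,0,-2,0]]]';python3 p.py .4443 -.140 .0165
python3 - <<'E'
from fit import *
s=snap('wrist','w20'); cv2.imwrite('pics/w20c.png',cv2.resize(s['frame'][110:330,130:370,::-1],None,fx=2.7,fy=2.7,interpolation=cv2.INTER_CUBIC))
E
```

```text
t: 26.1
tcp_pos: [0.4451, -0.1405, 0.0165]
eef_rot: [0.363, 0.649, 0.326, -0.584]
wrist_force: [-4.4, 0.6, 17.9]
grip_width: 0.0381
tcp [ 0.4451 -0.1405  0.0165] phi 1.021 w 0.0381 toolx [ 0.106 -0.001 -0.994] tooly [ 0.846 -0.525  0.091] F [-4.4  0.6 17.9]
delta mm [-0.8  0.5  0. ]
t: 26.52
tcp_pos: [0.4451, -0.1405, 0.0164]
eef_rot: [0.365, 0.65, 0.325, -0.582]
wrist_force: [-6.0, 0.9, 23.4]
grip_width: 0.0385
tcp [ 0.4451 -0.1405  0.0164] phi 1.023 w 0.0385 toolx [ 0.11  -0.002 -0.994] tooly [ 0.847 -0.523  0.095] F [-6.   0.9 23.4]
delta mm [-0.8  0.5  0.1]
```

View pics/w20c.png

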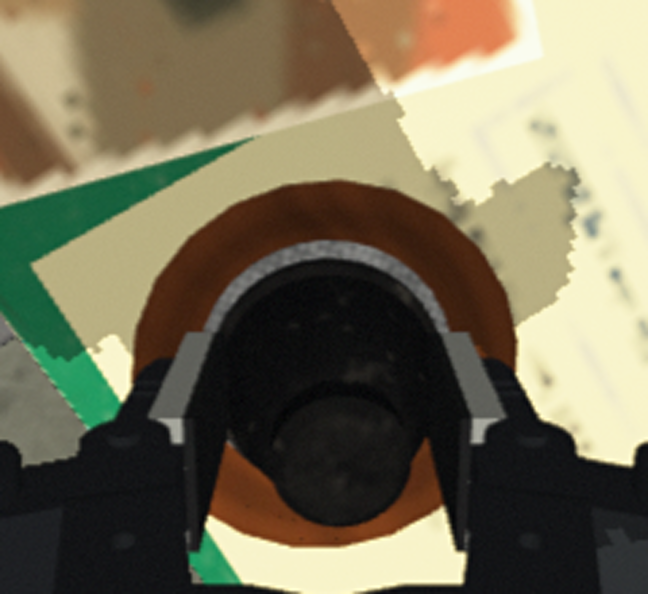

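```bash
python3 -m crank '[[[0.75,0,0,0,0],[0.75,0,0,0.5,0],[0.75,0,0,1,0],[0.75,0,0,1,0],[0.75,0,0,2,0]]]';python3 p.py .4443 -.140 .0165
python3 - <<'E'
from fit import *
s=snap('wrist','w21'); cv2.imwrite('pics/w21c.png',cv2.resize(s['frame'][110:330,130:370,::-1],None,fx=2.7,fy=2.7,interpolation=cv2.INTER_CUBIC))
E
```

```text
t: 26.98
tcp_pos: [0.4454, -0.1406, 0.0222]
eef_rot: [0.365, 0.65, 0.325, -0.582]
wrist_force: [0.9, -0.6, -0.8]
grip_width: 0.0642
tcp [ 0.4454 -0.1406  0.0222] phi 1.024 w 0.0642 toolx [ 0.112 -0.003 -0.994] tooly [ 0.847 -0.522  0.097] F [ 0.9 -0.6 -0.8]
delta mm [-1.1  0.6 -5.7]
```

View pics/w21c.png

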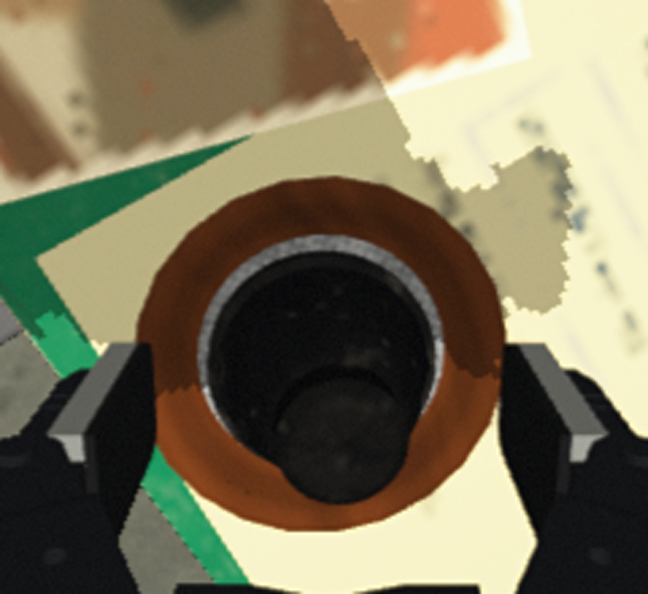

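```bash
python3 -m crank '[[[0.75,0,0,10,0],[0.75,0,0,30,0],[0.75,0,0,40,0],[0.75,0,10,30,0.125],[0.75,0,20,10,0.125]]]';python3 p.py
python3 -m crank '[[[0.75,5,14,0,0.125],[0.75,5,14,0,0.125],[0.75,5,14,0,0.125],[0.75,5,14,0,0.125],[0.75,5,14,0,0.125]]]';python3 -m crank '[[[0.75,5,14,0,0.125],[0.75,5,14,0,0.125],[0.75,5,14,0,0.125],[0.75,5,14,0,0.125],[0.75,5,14,0,0.125]]]';python3 p.py .586 .194 .06
```

```text
t: 27.45
tcp_pos: [0.4424, -0.1104, 0.1429]
eef_rot: [0.434, 0.601, 0.407, -0.535]
wrist_force: [0.5, -0.3, -0.7]
grip_width: 0.064
tcp [ 0.4424 -0.1104  0.1429] phi 1.277 w 0.064 toolx [ 0.098  0.024 -0.995] tooly [ 0.952 -0.293  0.086] F [ 0.5 -0.3 -0.7]
t: 27.87
tcp_pos: [0.4693, -0.0379, 0.1481]
eef_rot: [0.58, 0.448, 0.569, -0.373]
wrist_force: [0.7, -0.3, -0.3]
grip_width: 0.064
t: 28.28
tcp_pos: [0.4945, 0.0356, 0.1471]
eef_rot: [0.666, 0.251, 0.68, -0.177]
wrist_force: [0.0, 0.0, 0.1]
grip_width: 0.0646
tcp [0.4945 0.0356 0.1471] phi 2.529 w 0.0646 toolx [ 0.013  0.106 -0.994] tooly [0.577 0.812 0.094] F [0.  0.  0.1]
delta mm [ 91.5 158.4 -87.1]
```

Run:
```python
from h import *
st=bot.state(); print(st['q'].round(3))
```

```text
[-0.148  0.216  1.818  0.119  1.113 -1.157]
```

```bash
python3 -m crank '[[[0.75,7,14,0,0.125],[0.75,7,14,0,0.125],[0.75,7,14,0,0.125],[0.75,7,14,0,0.125],[0.75,7,14,0,0.125]]]';python3 -m crank '[[[0.75,8,12,0,0.125],[0.75,8,12,0,0.125],[0.75,8,12,0,0.125],[0.75,8,12,0,0.125],[0.75,8,10,0,0.125]]]';python3 -m crank '[[[0.75,8,8,-5,0.125],[0.75,5,5,-5,0.125],[0.75,0,0,-5,0.1],[0.75,0,0,-5,0],[0.75,0,0,0,0]]]';python3 p.py .586 .194 .06
python3 - <<'E'
from h import *
st=bot.state(); print(st['q'].round(3)); snap('wrist','w22')
E
```

```text
t: 28.7
tcp_pos: [0.5296, 0.109, 0.1454]
eef_rot: [0.687, 0.029, 0.725, 0.036]
wrist_force: [-0.1, 0.2, 0.0]
grip_width: 0.064
t: 29.12
tcp_pos: [0.5707, 0.1707, 0.143]
eef_rot: [0.641, -0.195, 0.7, 0.246]
wrist_force: [0.7, 0.2, 0.3]
grip_width: 0.0639
t: 29.53
tcp_pos: [0.5865, 0.1882, 0.1194]
eef_rot: [0.587, -0.316, 0.654, 0.357]
wrist_force: [-0.1, -0.5, -0.9]
grip_width: 0.0643
tcp [0.5865 0.1882 0.1194] phi -2.146 w 0.0643 toolx [-0.111  0.005 -0.994] tooly [-0.832  0.546  0.096] F [-0.1 -0.5 -0.9]
delta mm [ -0.5   5.8 -59.4]
[ 0.183  0.469  1.495  0.026  1.287 -2.39 ]
```

View pics/w22.png

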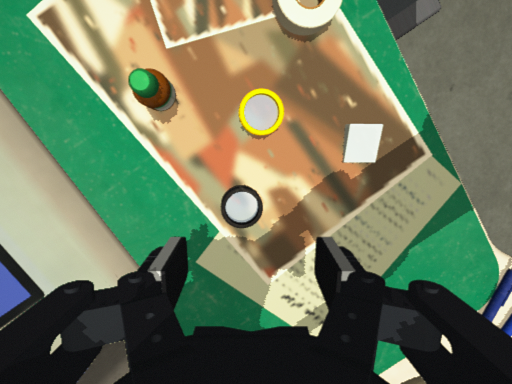

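```bash
python3 - <<'E'
from fit import *
s=load('w22'); print(fit(s,242,206,'small'))
E
python3 -m crank '[[[1,0,5,-15,0],[1,0,0,-20,0],[1,0,0,-20,0],[1,0,0,-10,0],[1,0,0,0,0]]]';python3 p.py .586 .194 .006
```

```text
(array([0.5858, 0.1936]), 'area obs/pred', 1304, 1462)
t: 30.0
tcp_pos: [0.5873, 0.1916, 0.0552]
eef_rot: [0.591, -0.313, 0.655, 0.352]
wrist_force: [0.1, -0.5, -0.4]
grip_width: 0.0857
tcp [0.5873 0.1916 0.0552] phi -2.158 w 0.0857 toolx [-0.106  0.007 -0.994] tooly [-0.826  0.556  0.092] F [ 0.1 -0.5 -0.4]
delta mm [ -1.3   2.4 -49.2]
```

```bash
python3 -m crank '[[[1,-1,2,-15,0],[1,0,0,-15,0],[1,0,0,-12,0],[1,0,0,-8,0],[1,0,0,-3,0]]]';python3 p.py .5858 .1936 .006
```

```text
t: 30.42
tcp_pos: [0.589, 0.1927, 0.0047]
eef_rot: [0.594, -0.312, 0.654, 0.35]
wrist_force: [0.1, 0.3, 0.7]
grip_width: 0.0856
tcp [0.589  0.1927 0.0047] phi -2.165 w 0.0856 toolx [-0.099  0.008 -0.995] tooly [-0.823  0.561  0.087] F [0.1 0.3 0.7]
delta mm [-3.2  0.9  1.3]
```

```bash
python3 -m crank '[[[1,-2,0,-3,0],[1,-1,0,-3,0],[1,0,0,-2,0],[1,0,0,-1.5,0],[1,0,0,-1.5,0]]]';python3 p.py .5858 .1936 .006;python3 -m crank '[[[1,0,0,-2,0],[1,0,0,-2,0],[1,0,0,-1.5,0],[1,0,0,-1.5,0],[1,0,0,-1.5,0]]]';python3 p.py .5858 .1936 .006
```

```text
t: 30.83
tcp_pos: [0.5871, 0.1927, -0.0053]
eef_rot: [0.596, -0.312, 0.653, 0.349]
wrist_force: [-0.3, -0.0, 0.0]
grip_width: 0.0853
tcp [ 0.5871  0.1927 -0.0053] phi -2.166 w 0.0853 toolx [-0.096  0.009 -0.995] tooly [-0.823  0.562  0.085] F [-0.3 -0.   0. ]
delta mm [-1.3  0.9 11.3]
t: 31.25
tcp_pos: [0.5878, 0.1929, -0.0092]
eef_rot: [0.596, -0.312, 0.652, 0.349]
wrist_force: [-2.7, -0.9, 8.0]
grip_width: 0.0855
tcp [ 0.5878  0.1929 -0.0092] phi -2.166 w 0.0855 toolx [-0.094  0.009 -0.996] tooly [-0.823  0.562  0.082] F [-2.7 -0.9  8. ]
delta mm [-2.   0.7 15.2]
```

Contact is where I predicted it. I'll press gently here to level the jaws.

```bash
for i in 1; do python3 -m crank '[[[1,0,0,-3,0],[1,0,0,-3,0],[1,0,0,-3,0],[1,0,0,-3,0],[1,0,0,-3,0]]]'>/dev/null;python3 p.py;  python3 -m crank '[[[1,0,0,-3,0],[1,0,0,-3,0],[1,0,0,-3,0],[1,0,0,-3,0],[1,0,0,-3,0]]]'>/dev/null;python3 p.py; done
```

```text
tcp [ 0.5878  0.1928 -0.0095] phi -2.166 w 0.0852 toolx [-0.089  0.008 -0.996] tooly [-0.823  0.562  0.078] F [-4.9 -1.4 16.4]
tcp [ 0.5878  0.1929 -0.0098] phi -2.166 w 0.0853 toolx [-0.083  0.008 -0.997] tooly [-0.824  0.562  0.073] F [-4.7 -0.8 17.6]
```

```bash
python3 -m crank '[[[1,0,0,-4,0],[1,0,0,-4,0],[1,0,0,-4,0],[1,0,0,-4,0],[1,0,0,-4,0]]]'>/dev/null;python3 p.py;  python3 -m crank '[[[1,0,0,-4,0],[1,0,0,-4,0],[1,0,0,-4,0],[1,0,0,-4,0],[1,0,0,-4,0]]]'>/dev/null;python3 p.py; python3 -m crank '[[[1,0,0,-4,0],[1,0,0,-4,0],[1,0,0,-4,0],[1,0,0,-4,0],[1,0,0,-4,0]]]'>/dev/null;python3 p.py;  python3 -m crank '[[[1,0,0,-4,0],[1,0,0,-4,0],[1,0,0,-4,0],[1,0,0,-4,0],[1,0,0,-4,0]]]'>/dev/null;python3 p.py
```

```text
tcp [ 0.5879  0.1928 -0.0102] phi -2.166 w 0.0856 toolx [-0.076  0.007 -0.997] tooly [-0.825  0.562  0.067] F [-7.4 -1.  22. ]
tcp [ 0.588   0.1928 -0.0106] phi -2.166 w 0.0853 toolx [-0.068  0.006 -0.998] tooly [-0.825  0.562  0.06 ] F [-6.7 -1.1 21.9]
tcp [ 0.5881  0.1928 -0.0109] phi -2.166 w 0.0853 toolx [-0.06   0.006 -0.998] tooly [-0.826  0.561  0.053] F [-6.6 -1.1 21.9]
tcp [ 0.5882  0.1928 -0.0113] phi -2.166 w 0.0853 toolx [-0.051  0.005 -0.999] tooly [-0.826  0.561  0.045] F [-7.7 -1.6 22.7]
```

```bash
python3 -m crank '[[[1,0,0,-4,0],[1,0,0,-4,0],[1,0,0,-4,0],[1,0,0,-4,0],[1,0,0,-4,0]]]'>/dev/null;python3 p.py;  python3 -m crank '[[[1,0,0,-4,0],[1,0,0,-4,0],[1,0,0,-4,0],[1,0,0,-4,0],[1,0,0,-4,0]]]'>/dev/null;python3 p.py .5858 .1936 .006
```

```text
tcp [ 0.5883  0.1927 -0.0116] phi -2.166 w 0.085 toolx [-0.043  0.004 -0.999] tooly [-0.827  0.561  0.038] F [-7.3 -1.  22.2]
tcp [ 0.5884  0.1927 -0.012 ] phi -2.166 w 0.0852 toolx [-0.034  0.004 -0.999] tooly [-0.827  0.561  0.03 ] F [-7.5 -0.8 21.8]
delta mm [-2.6  0.9 18. ]
```

```bash
python3 -m crank '[[[1,-1,0,6,0],[1,-1,1,6,0],[1,0,0,4,0],[0.6,0,0,0,0],[0.6,0,0,0,0]]]';python3 p.py .5858 .1936 .006
```

```text
t: 35.0
tcp_pos: [0.5873, 0.1943, 0.0077]
eef_rot: [0.616, -0.325, 0.633, 0.338]
wrist_force: [0.0, -0.9, -0.7]
grip_width: 0.0637
tcp [0.5873 0.1943 0.0077] phi -2.166 w 0.0637 toolx [-0.03   0.005 -1.   ] tooly [-0.827  0.561  0.027] F [ 0.  -0.9 -0.7]
delta mm [-1.5 -0.7 -1.7]
```

```bash
python3 -m crank '[[[0.5,-1.5,-0.7,-1.7,0],[0.2,0,0,0,0],[0.2,0,0,0,0],[0.2,0,0,0,0],[0.2,0,0,0,0]]]';python3 p.py .5858 .1936 .006;python3 -m crank '[[[0.2,0,0,0,0],[0.2,0,0,0,0],[0.2,0,0,8,0],[0.2,0,0,15,0],[0.2,0,0,20,0]]]';python3 p.py
python3 - <<'E'
from h import *
s=snap('wrist','w23');cv2.imwrite('pics/w23c.png',cv2.resize(s['frame'][110:330,130:370,::-1],None,fx=2.7,fy=2.7,interpolation=cv2.INTER_CUBIC))
E
```

```text
t: 35.42
tcp_pos: [0.5858, 0.1935, 0.0056]
eef_rot: [0.616, -0.325, 0.634, 0.338]
wrist_force: [-0.4, -0.3, 2.3]
grip_width: 0.0332
tcp [0.5858 0.1935 0.0056] phi -2.166 w 0.0332 toolx [-0.031  0.005 -1.   ] tooly [-0.827  0.561  0.028] F [-0.4 -0.3  2.3]
delta mm [0.  0.1 0.4]
t: 35.83
tcp_pos: [0.5816, 0.1924, 0.0446]
eef_rot: [0.612, -0.323, 0.638, 0.339]
wrist_force: [0.2, -0.8, -0.1]
grip_width: 0.0329
tcp [0.5816 0.1924 0.0446] phi -2.167 w 0.0329 toolx [-0.043  0.002 -0.999] tooly [-0.827  0.561  0.037] F [ 0.2 -0.8 -0.1]
```

View pics/w23c.png

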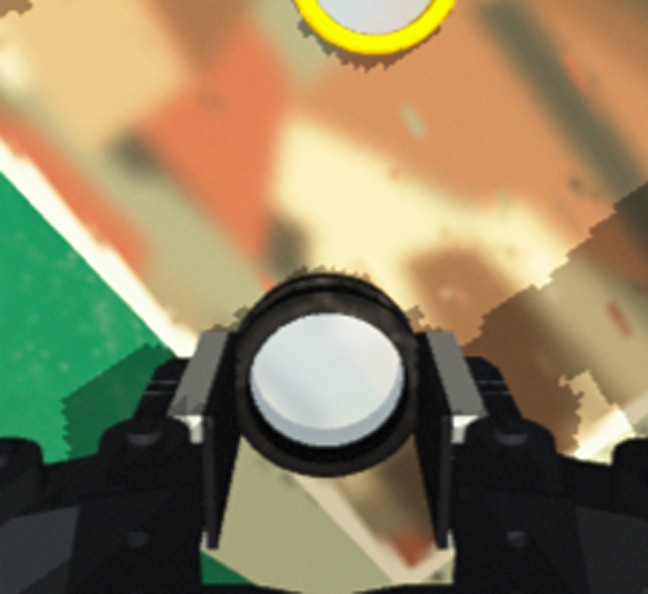

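```bash
python3 -m crank '[[[0.2,-5,0,25,-0.125],[0.2,-10,0,30,-0.125],[0.2,-12,-10,20,-0.125],[0.2,-12,-25,0,-0.125],[0.2,-12,-36,0,-0.125]]]';python3 p.py;python3 -m crank '[[[0.2,-10,-38,0,-0.125],[0.2,-10,-38,0,-0.125],[0.2,-10,-38,0,0],[0.2,-10,-38,0,0],[0.2,-10,-38,0,0]]]';python3 p.py .4455 -.304 .06
```

```text
t: 36.3
tcp_pos: [0.5361, 0.1263, 0.1279]
eef_rot: [0.692, -0.111, 0.701, 0.133]
wrist_force: [-0.2, -0.5, -0.5]
grip_width: 0.033
tcp [0.5361 0.1263 0.1279] phi -2.794 w 0.033 toolx [-0.019  0.029 -0.999] tooly [-0.34   0.94   0.034] F [-0.2 -0.5 -0.5]
t: 36.72
tcp_pos: [0.4829, -0.0689, 0.1296]
eef_rot: [0.705, -0.022, 0.708, 0.044]
wrist_force: [0.3, -0.3, 0.1]
grip_width: 0.0332
tcp [ 0.4829 -0.0689  0.1296] phi -3.047 w 0.0332 toolx [-0.005  0.032 -0.999] tooly [-0.094  0.995  0.032] F [ 0.3 -0.3  0.1]
delta mm [ -37.4 -235.1  -69.6]
```

```bash
python3 -m crank '[[[0.2,-6,-40,0,0],[0.2,-6,-40,0,0],[0.2,-6,-40,0,0],[0.2,-6,-38,0,0],[0.2,-6,-30,-5,0]]]';python3 -m crank '[[[0.2,-3,-20,-15,0],[0.2,0,-8,-20,0],[0.2,0,0,-15,0],[0.2,0,0,-5,0],[0.2,0,0,0,0]]]';python3 p.py .4455 -.304 .0136
python3 - <<'E'
from h import *
s=snap('wrist','w24');print(bot.state()['q'].round(2))
E
```

```text
t: 37.13
tcp_pos: [0.4489, -0.266, 0.1258]
eef_rot: [0.706, -0.023, 0.706, 0.043]
wrist_force: [0.2, -0.5, 0.3]
grip_width: 0.0329
t: 37.55
tcp_pos: [0.4442, -0.3062, 0.0688]
eef_rot: [0.707, -0.022, 0.706, 0.037]
wrist_force: [-0.1, 0.0, 0.1]
grip_width: 0.0334
tcp [ 0.4442 -0.3062  0.0688] phi -3.059 w 0.0334 toolx [ 0.002  0.021 -1.   ] tooly [-0.082  0.996  0.021] F [-0.1  0.   0.1]
delta mm [  1.3   2.2 -55.2]
[-0.74  0.37  1.81  0.02  0.98 -2.41]
```

View pics/w24.png

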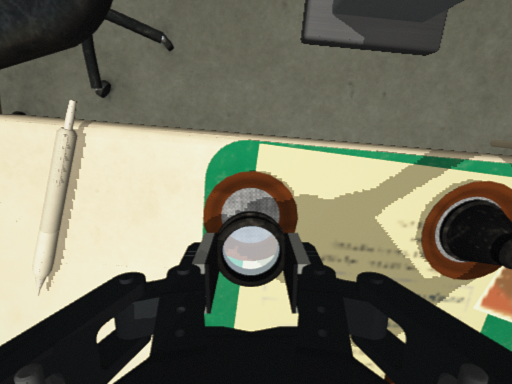

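```bash
python3 -m crank '[[[0.2,1,1,-12,0],[0.2,0,0,-14,0],[0.2,0,0,-8,0],[0.2,0,0,-4,0],[0.2,0,0,0,0]]]';python3 p.py .4455 -.304 .0136
python3 - <<'E'
from h import *
s=snap('wrist','w25');cv2.imwrite('pics/w25c.png',cv2.resize(s['frame'][110:330,130:370,::-1],None,fx=2.7,fy=2.7,interpolation=cv2.INTER_CUBIC))
E
```

```text
t: 38.02
tcp_pos: [0.4485, -0.3042, 0.0344]
eef_rot: [0.709, -0.025, 0.703, 0.036]
wrist_force: [-0.3, -0.6, -1.2]
grip_width: 0.0328
tcp [ 0.4485 -0.3042  0.0344] phi -3.055 w 0.0328 toolx [ 0.008  0.016 -1.   ] tooly [-0.087  0.996  0.016] F [-0.3 -0.6 -1.2]
delta mm [ -3.    0.2 -20.8]
```

View pics/w25c.png

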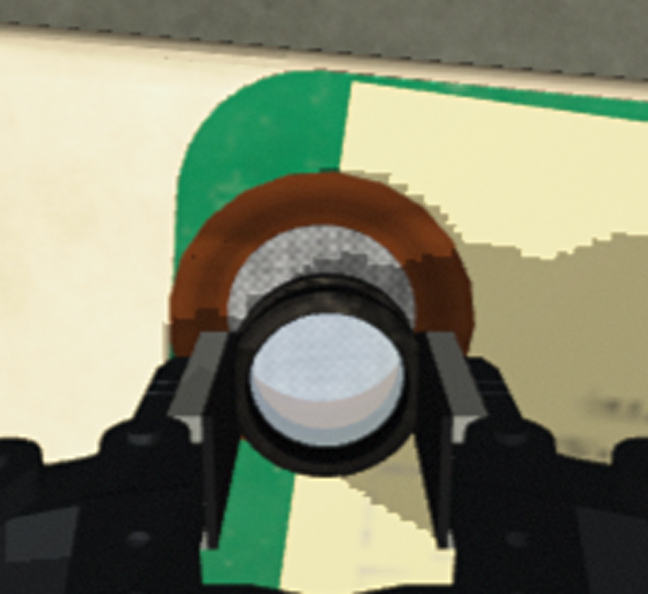

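```bash
python3 - <<'E'
from arc import *
s=load('w25')
print(circ(s,[(172,300),(192,245),(240,195),(322,173),(400,190),(450,240),(473,300)],.012,.0345,130,110,2.7,[.445,-.304]))
print(circ(s,[(230,300),(250,250),(320,225),(390,250),(412,300)],.008,.0215,130,110,2.7,[.445,-.304]))
E
python3 -m crank '[[[0.2,-3,0,-5,0],[0.2,-1,0,-4,0],[0.2,0,0,-3,0],[0.2,0,0,-2,0],[0.2,0,0,0,0]]]';python3 p.py .4450 -.304 .0136
```

```text
(array([ 0.4474, -0.3033]), array([-1. , -0.6,  0.3,  0.3,  0.6, -0.6, -1. ]))
(array([ 0.4462, -0.3039]), array([-0.9,  0.5, -0.2,  0.3, -0.7]))
t: 38.48
tcp_pos: [0.4457, -0.3051, 0.0219]
eef_rot: [0.711, -0.027, 0.702, 0.035]
wrist_force: [-0.3, 0.2, -1.4]
grip_width: 0.0331
tcp [ 0.4457 -0.3051  0.0219] phi -3.054 w 0.0331 toolx [ 0.012  0.013 -1.   ] tooly [-0.088  0.996  0.012] F [-0.3  0.2 -1.4]
delta mm [-0.7  1.1 -8.3]
```

```bash
python3 -m crank '[[[0.2,0.5,1,-2.5,0],[0.2,0,0,-2.5,0],[0.2,0,0,-2,0],[0.2,0,0,-1,0],[0.2,0,0,-0.5,0]]]';python3 p.py .446 -.3039 .0136
python3 - <<'E'
from h import *
s=snap('wrist','w26');cv2.imwrite('pics/w26c.png',cv2.resize(s['frame'][110:330,130:370,::-1],None,fx=2.7,fy=2.7,interpolation=cv2.INTER_CUBIC))
E
```

```text
t: 38.9
tcp_pos: [0.4468, -0.3044, 0.0137]
eef_rot: [0.711, -0.027, 0.702, 0.035]
wrist_force: [-2.0, 1.4, 10.6]
grip_width: 0.0331
tcp [ 0.4468 -0.3044  0.0137] phi -3.054 w 0.0331 toolx [ 0.013  0.012 -1.   ] tooly [-0.087  0.996  0.011] F [-2.   1.4 10.6]
delta mm [-0.8  0.5 -0.1]
```

View pics/w26c.png

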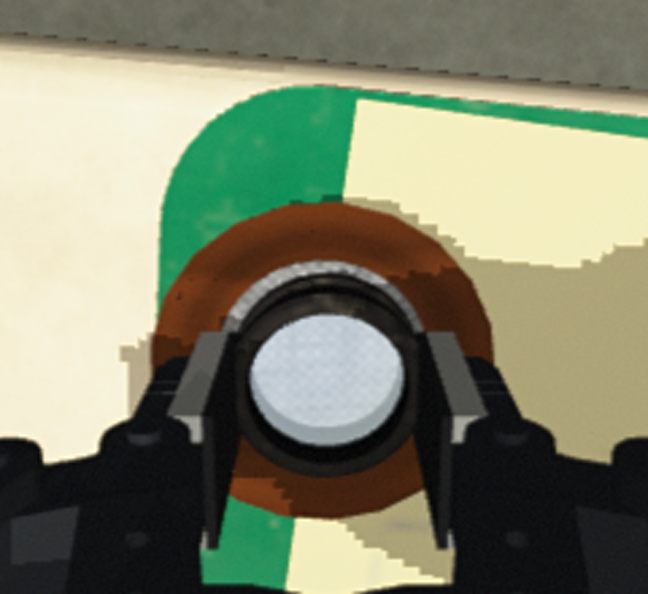

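```bash
python3 -m crank '[[[0.2,0,0,-2.5,0],[0.2,0,0,-2.5,0],[0.2,0,0,-2.5,0],[0.2,0,0,-2.5,0],[0.2,0,0,-2.5,0]]]' >/dev/null;python3 p.py .446 -.3039 .0136
python3 -m crank '[[[0.2,0,0,-2.5,0],[0.2,0,0,-2.5,0],[0.2,0,0,-2.5,0],[0.2,0,0,-2,0],[0.2,0,0,-1,0]]]' >/dev/null;python3 p.py .446 -.3039 .0136
python3 -m crank '[[[0.6,0,0,0,0],[0.6,0,0,0.5,0],[0.6,0,0,0.5,0],[0.6,0,0,1,0],[0.6,0,0,1,0]]]';python3 p.py
python3 -m crank '[[[0.6,0,0,5,0],[0.6,0,0,15,0],[0.6,0,0,25,0],[0.6,5,10,30,0],[0.6,5,20,20,0]]]';python3 p.py
python3 - <<'E'
from h import *
s=snap('wrist','w27')
E
```

```text
tcp [ 0.4468 -0.3044  0.0136] phi -3.053 w 0.0332 toolx [ 0.014  0.011 -1.   ] tooly [-0.088  0.996  0.01 ] F [-4.   3.1 20.7]
delta mm [-0.8  0.5  0. ]
tcp [ 0.4467 -0.3043  0.014 ] phi -3.052 w 0.033 toolx [ 0.017  0.008 -1.   ] tooly [-0.089  0.996  0.007] F [-1.3  0.5  1.8]
delta mm [-0.7  0.4 -0.4]
t: 40.2
tcp_pos: [0.4469, -0.3045, 0.0171]
eef_rot: [0.713, -0.029, 0.7, 0.034]
wrist_force: [-0.4, -1.0, -0.1]
grip_width: 0.0515
tcp [ 0.4469 -0.3045  0.0171] phi -3.052 w 0.0515 toolx [ 0.018  0.008 -1.   ] tooly [-0.089  0.996  0.006] F [-0.4 -1.  -0.1]
t: 40.62
tcp_pos: [0.4535, -0.2743, 0.1105]
eef_rot: [0.709, -0.025, 0.703, 0.035]
wrist_force: [0.2, -0.4, -0.0]
grip_width: 0.051
tcp [ 0.4535 -0.2743  0.1105] phi -3.056 w 0.051 toolx [ 0.008  0.015 -1.   ] tooly [-0.085  0.996  0.014] F [ 0.2 -0.4 -0. ]
```

View pics/w27.png

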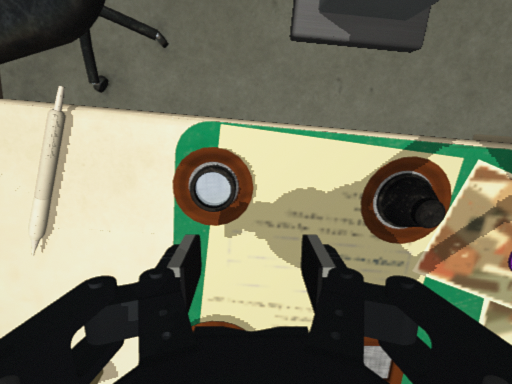

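```bash
python3 -m crank '[[[0.6,1,26,3,-0.125],[0.6,1,26,3,-0.125],[0.6,1,26,0,-0.125],[0.6,1,26,0,-0.125],[0.6,1,26,0,-0.125]]]';python3 -m crank '[[[0.6,1,26,0,-0.125],[0.6,1,26,0,-0.125],[0.6,1,26,0,-0.125],[0.6,1,26,0,-0.125],[0.6,1,26,0,-0.125]]]'; python3 -m crank '[[[0.6,1,26,0,-0.125],[0.6,1,26,0,-0.125],[0.6,1,26,0,-0.125],[0.6,1,26,0,-0.125],[0.6,1,26,0,-0.125]]]';python3 -m crank '[[[0.6,0,20,0,-0.125],[0.6,0,10,0,-0.125],[0.6,0,0,0,-0.085],[0.6,0,0,0,0],[0.6,0,0,0,0]]]'; python3 p.py .465 .207 .06
python3 - <<'E'
from h import *
s=snap('wrist','w28')
E
```

```text
t: 41.08
tcp_pos: [0.4634, -0.1416, 0.1246]
eef_rot: [0.69, 0.191, 0.672, -0.189]
wrist_force: [0.3, 0.4, -0.1]
grip_width: 0.0512
t: 41.5
tcp_pos: [0.4671, -0.0078, 0.1255]
eef_rot: [0.601, 0.384, 0.583, -0.388]
wrist_force: [-0.5, -0.9, -1.0]
grip_width: 0.0513
t: 41.92
tcp_pos: [0.4707, 0.1266, 0.1261]
eef_rot: [-0.456, -0.543, -0.439, 0.552]
wrist_force: [0.1, -0.3, -0.2]
grip_width: 0.0512
t: 42.33
tcp_pos: [0.4701, 0.1646, 0.1263]
eef_rot: [-0.358, -0.609, -0.344, 0.619]
wrist_force: [0.3, 0.4, 0.1]
grip_width: 0.0513
tcp [0.4701 0.1646 0.1263] phi 1.038 w 0.0513 toolx [-0.003 -0.024 -1.   ] tooly [ 0.861 -0.508  0.01 ] F [0.3 0.4 0.1]
delta mm [ -5.1  42.4 -66.3]
```

View pics/w28.png

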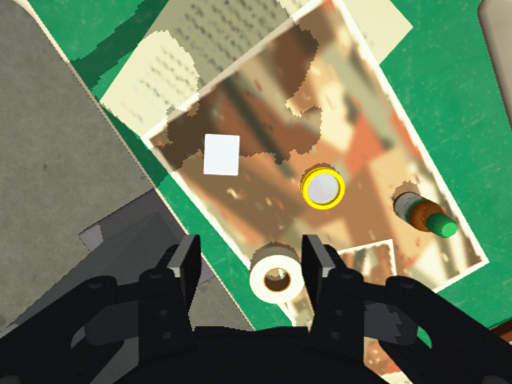

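Run:
```python
from fit import *
s=load('w28')
cv2.imwrite('pics/w28c.png',cv2.resize(s['frame'][125:185,190:250,::-1],None,fx=10,fy=10,interpolation=cv2.INTER_CUBIC))
h=comp(s,222,155,'prism');print(cv2.minAreaRect(h))
for z in (0,.006,.012):
  P=np.array([px2w(s,*p[0],z)[:2] for p in h],np.float32)*1000; print(z,cv2.minAreaRect(P)); 
print(cv2.approxPolyDP(h,4,True).reshape(-1,2))
```

```text
((221.19569396972656, 154.39027404785156), (34.38960266113281, 40.144989013671875), 2.726310968399048)
0 ((463.5718994140625, 206.11741638183594), (36.135986328125, 30.97522735595703), 56.4826545715332)
0.006 ((464.45062255859375, 206.54281616210938), (35.325782775878906, 30.280668258666992), 56.482513427734375)
0.012 ((465.3294982910156, 206.9683074951172), (34.51552200317383, 29.586111068725586), 56.482566833496094)
[[206 134]
 [239 137]
 [236 175]
 [204 173]]
```

View pics/w28c.png

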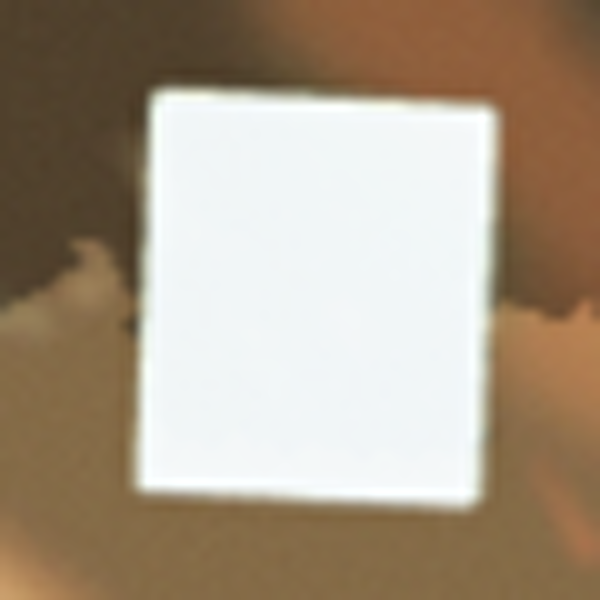

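```bash
python3 -m crank '[[[0.6,-3,20,-15,-0.05],[0.6,-2,20,-20,0],[0.6,0,3,-20,0],[0.6,0,0,-10,0],[0.6,0,0,0,0]]]'; python3 p.py .4645 .2066 .002; python3 -m crank '[[[0.6,0,0,0,0],[0.6,0,0,0,0],[0.6,0,0,0,0],[0.6,0,0,0,0],[0.6,0,0,0,0]]]'; python3 p.py .4645 .2066 .002
python3 - <<'E'
from fit import *
s=snap('wrist','w29'); p=w2px(s,[.4645,.2066,.006]).astype(int); print(p)
h=comp(s,p[0],p[1],'prism')
P=np.array([px2w(s,*q[0],.007)[:2] for q in h],np.float32)*1000; print(cv2.minAreaRect(P)) 
x,y=p; cv2.imwrite('pics/w29c.png',cv2.resize(s['frame'][y-60:y+60,x-75:x+75,::-1],None,fx=5,fy=5,interpolation=cv2.INTER_CUBIC))
E
```

```text
t: 42.8
tcp_pos: [0.467, 0.2063, 0.061]
eef_rot: [-0.343, -0.619, -0.328, 0.626]
wrist_force: [0.6, -0.5, 1.0]
grip_width: 0.0513
tcp [0.467  0.2063 0.061 ] phi 0.989 w 0.0513 toolx [ 0.002 -0.024 -1.   ] tooly [ 0.835 -0.55   0.015] F [ 0.6 -0.5  1. ]
delta mm [ -2.5   0.3 -59. ]
t: 43.22
tcp_pos: [0.4685, 0.2045, 0.0631]
eef_rot: [-0.343, -0.62, -0.327, 0.625]
wrist_force: [-0.3, -0.2, 0.1]
grip_width: 0.0515
tcp [0.4685 0.2045 0.0631] phi 0.988 w 0.0515 toolx [ 0.004 -0.023 -1.   ] tooly [ 0.835 -0.55   0.016] F [-0.3 -0.2  0.1]
delta mm [ -4.    2.1 -61.1]
[244 214]
((464.5070495605469, 206.4108428955078), (35.79921340942383, 30.28399658203125), 56.26643371582031)
```

View pics/w29c.png

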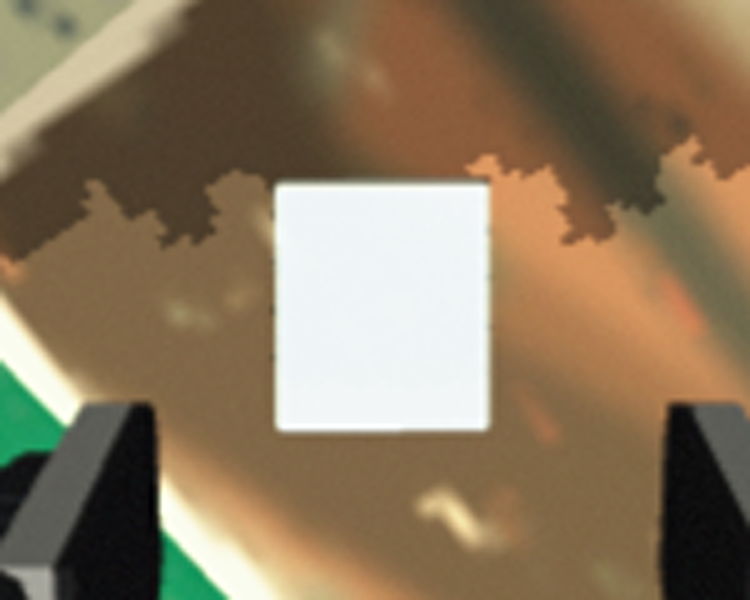

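```bash
python3 -m crank '[[[0.6,-5,2,-12,0],[0.6,0,0,-15,0],[0.6,0,0,-12,0],[0.6,0,0,-6,0],[0.6,0,0,-2,0]]]'; python3 p.py .4645 .2065 .002
```

```text
t: 43.68
tcp_pos: [0.4668, 0.2071, 0.0183]
eef_rot: [0.344, 0.623, 0.327, -0.622]
wrist_force: [-0.0, 0.2, -0.4]
grip_width: 0.0514
tcp [0.4668 0.2071 0.0183] phi 0.988 w 0.0514 toolx [ 0.014 -0.021 -1.   ] tooly [ 0.835 -0.55   0.023] F [-0.   0.2 -0.4]
delta mm [ -2.3  -0.6 -16.3]
```

```bash
python3 -m crank '[[[0.6,-3,0,-5,0],[0.6,-0.5,0,-4,0],[0.6,0,0,-3,0],[0.6,0,0,-2,0],[0.6,0,0,-1,0]]]'; python3 p.py .4645 .2065 .002
```

```text
t: 44.1
tcp_pos: [0.4641, 0.2074, 0.0033]
eef_rot: [0.344, 0.624, 0.326, -0.621]
wrist_force: [-0.2, 0.5, 0.7]
grip_width: 0.0513
tcp [0.4641 0.2074 0.0033] phi 0.988 w 0.0513 toolx [ 0.016 -0.02  -1.   ] tooly [ 0.835 -0.55   0.025] F [-0.2  0.5  0.7]
delta mm [ 0.4 -0.9 -1.3]
```

```bash
python3 -m crank '[[[0.6,0.3,-0.8,-0.8,0],[0.2,0,0,0,0],[0.1,0,0,0,0],[0.1,0,0,0,0],[0.1,0,0,0,0]]]'; python3 p.py .4645 .2065 .002;python3 -m crank '[[[0.1,0,0,0,0],[0.1,0,0,0,0],[0.1,0,0,0,0],[0.1,0,0,5,0],[0.1,0,0,10,0]]]'; python3 p.py .4645 .2065 .002
python3 - <<'E'
from fit import *
s=snap('wrist','w30'); cv2.imwrite('pics/w30c.png',cv2.resize(s['frame'][150:330,130:370,::-1],None,fx=3,fy=3,interpolation=cv2.INTER_CUBIC))
E
```

```text
t: 44.52
tcp_pos: [0.4654, 0.2067, 0.0034]
eef_rot: [0.344, 0.625, 0.326, -0.62]
wrist_force: [0.5, -0.5, -0.4]
grip_width: 0.0275
tcp [0.4654 0.2067 0.0034] phi 0.988 w 0.0275 toolx [ 0.018 -0.019 -1.   ] tooly [ 0.835 -0.55   0.026] F [ 0.5 -0.5 -0.4]
delta mm [-0.9 -0.2 -1.4]
t: 44.93
tcp_pos: [0.464, 0.2063, 0.0174]
eef_rot: [0.344, 0.624, 0.326, -0.621]
wrist_force: [0.5, -0.4, -0.1]
grip_width: 0.0274
tcp [0.464  0.2063 0.0174] phi 0.988 w 0.0274 toolx [ 0.014 -0.02  -1.   ] tooly [ 0.835 -0.55   0.023] F [ 0.5 -0.4 -0.1]
delta mm [  0.5   0.2 -15.4]
```

View pics/w30c.png

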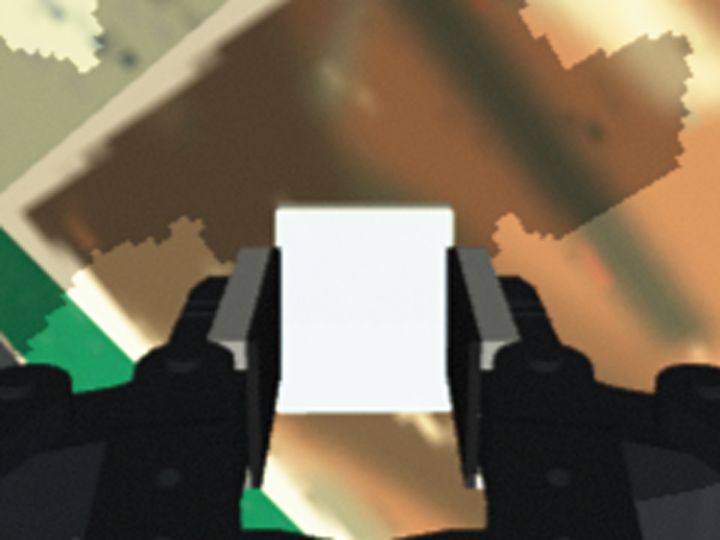

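```bash
python3 -m crank '[[[0.1,0,0,20,0],[0.1,0,0,35,0],[0.1,0,0,35,0],[0.1,5,-15,15,0.125],[0.1,10,-30,0,0.125]]]'; python3 p.py;python3 -m crank '[[[0.1,16,-38,0,0.125],[0.1,16,-38,0,0.125],[0.1,16,-38,0,0.125],[0.1,16,-38,0,0],[0.1,16,-38,0,0]]]'; python3 p.py .616 -.1365 .06
```

```text
t: 45.4
tcp_pos: [0.4779, 0.1649, 0.1289]
eef_rot: [0.421, 0.578, 0.403, -0.572]
wrist_force: [0.5, -0.3, -1.0]
grip_width: 0.0276
tcp [0.4779 0.1649 0.1289] phi 1.244 w 0.0276 toolx [ 0.021 -0.016 -1.   ] tooly [ 0.947 -0.321  0.025] F [ 0.5 -0.3 -1. ]
t: 45.82
tcp_pos: [0.5538, -0.0137, 0.133]
eef_rot: [0.511, 0.505, 0.492, -0.492]
wrist_force: [1.7, -0.5, -0.9]
grip_width: 0.0279
tcp [ 0.5538 -0.0137  0.133 ] phi 1.577 w 0.0279 toolx [ 0.032 -0.006 -0.999] tooly [0.999 0.007 0.032] F [ 1.7 -0.5 -0.9]
delta mm [  62.2 -122.8  -73. ]
```

```bash
python3 -m crank '[[[0.1,16,-35,0,0.04],[0.1,16,-35,0,0],[0.1,15,-25,-5,0],[0.1,5,-10,-15,0],[0.1,0,0,-10,0]]]'; python3 p.py .616 -.1365 .0114; python3 -m crank '[[[0.1,0,0,-12,0],[0.1,0,0,-15,0],[0.1,0,0,-15,0],[0.1,0,0,-5,0],[0.1,0,0,0,0]]]'; python3 p.py .616 -.1365 .0114
python3 - <<'E'
from fit import *
s=snap('wrist','w31')
E
```

```text
t: 46.23
tcp_pos: [0.6131, -0.1347, 0.1057]
eef_rot: [0.524, 0.497, 0.496, -0.482]
wrist_force: [-0.1, -0.3, -0.0]
grip_width: 0.0275
tcp [ 0.6131 -0.1347  0.1057] phi 1.611 w 0.0275 toolx [ 0.044 -0.012 -0.999] tooly [0.998 0.041 0.044] F [-0.1 -0.3 -0. ]
delta mm [  2.9  -1.8 -94.3]
t: 46.65
tcp_pos: [0.6094, -0.1322, 0.0536]
eef_rot: [0.521, 0.497, 0.498, -0.483]
wrist_force: [0.6, 0.2, -1.1]
grip_width: 0.0274
tcp [ 0.6094 -0.1322  0.0536] phi 1.609 w 0.0274 toolx [ 0.038 -0.008 -0.999] tooly [0.999 0.039 0.038] F [ 0.6  0.2 -1.1]
delta mm [  6.6  -4.3 -42.2]
```

View pics/w31.png

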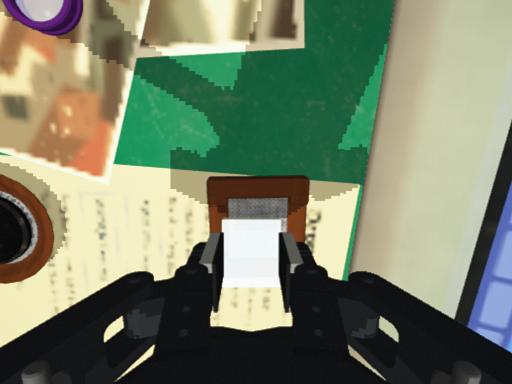

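```bash
python3 -m crank '[[[0.1,6,-4,-8,0],[0.1,0,0,-8,0],[0.1,0,0,-5,0],[0.1,0,0,-2,0],[0.1,0,0,0,0]]]'; python3 p.py .616 -.1365 .0114
python3 - <<'E'
from fit import *
s=snap('wrist','w32'); cv2.imwrite('pics/w32c.png',cv2.resize(s['frame'][140:320,150:350,::-1],None,fx=3.3,fy=3.3,interpolation=cv2.INTER_CUBIC))
E
```

```text
t: 47.12
tcp_pos: [0.6179, -0.1353, 0.0318]
eef_rot: [0.523, 0.498, 0.497, -0.481]
wrist_force: [-0.5, -0.0, -0.9]
grip_width: 0.0279
tcp [ 0.6179 -0.1353  0.0318] phi 1.611 w 0.0279 toolx [ 0.043 -0.009 -0.999] tooly [0.998 0.041 0.043] F [-0.5 -0.  -0.9]
delta mm [ -1.9  -1.2 -20.4]
```

View pics/w32c.png

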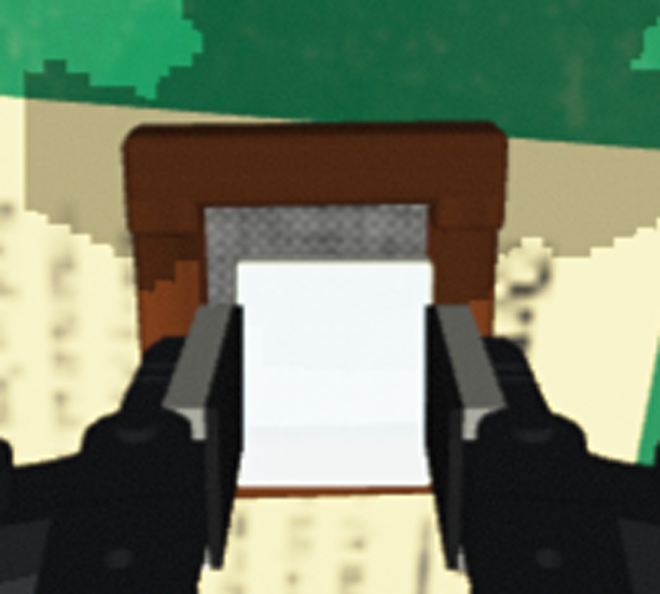

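```bash
python3 - <<'E'
from h import *
s=load('w32')
a,b=[px2w(s,150+u/3.3,140+v/3.3,.008) for u,v in [(205,207),(428,205)]]; m=(a+b)/2; d=(b-a)[:2]; print(a,b,np.linalg.norm(d),np.degrees(np.arctan2(d[1],d[0])))
n=np.array([d[1],-d[0]])/np.linalg.norm(d); print('centre',m[:2]+n*.022)
st,M,phi=tool()
# prism top far edge in view (held): expected z
for z in (.020,.028): 
  p=[px2w(s,150+u/3.3,140+v/3.3,z)[:2] for u,v in [(238,262),(432,262)]]; print(z,p,np.mean(p,0)-st['tcp_pos'][:2])
E
python3 -m crank '[[[0.1,-2.5,-1,-5,0],[0.1,-0.5,0,-4,0],[0.1,0,0,-2,0],[0.1,0,0,0,0],[0.1,0,0,0,0]]]'; python3 p.py .616 -.1365 .0114
```

```text
[ 0.59497867 -0.11680937  0.008     ] [ 0.63436311 -0.11531217  0.008     ] 0.039412889261776114 2.1770550704916474
centre [ 0.61550662 -0.13804489]
0.02 [array([ 0.60145255, -0.122631  ]), array([ 0.6338195 , -0.12179097])] [-0.00031896  0.01319167]
0.028 [array([ 0.60180897, -0.11978983]), array([ 0.63249217, -0.11899351])] [-0.00080442  0.01601098]
t: 47.58
tcp_pos: [0.6148, -0.1368, 0.0207]
eef_rot: [0.524, 0.498, 0.496, -0.481]
wrist_force: [-0.8, 0.6, -0.4]
grip_width: 0.0277
tcp [ 0.6148 -0.1368  0.0207] phi 1.611 w 0.0277 toolx [ 0.045 -0.01  -0.999] tooly [0.998 0.041 0.044] F [-0.8  0.6 -0.4]
delta mm [ 1.2  0.3 -9.3]
```

```bash
python3 -m crank '[[[0.1,0.5,-1,-2.5,0],[0.1,0,0,-2.5,0],[0.1,0,0,-1.5,0],[0.1,0,0,-1,0],[0.1,0,0,-0.5,0]]]'; python3 p.py .616 -.138 .0114
python3 - <<'E'
from fit import *
s=snap('wrist','w33'); cv2.imwrite('pics/w33c.png',cv2.resize(s['frame'][140:320,150:350,::-1],None,fx=3.3,fy=3.3,interpolation=cv2.INTER_CUBIC))
E
```

```text
t: 48.0
tcp_pos: [0.6158, -0.1381, 0.0123]
eef_rot: [0.524, 0.498, 0.496, -0.481]
wrist_force: [-0.2, -0.5, -0.6]
grip_width: 0.0276
tcp [ 0.6158 -0.1381  0.0123] phi 1.611 w 0.0276 toolx [ 0.046 -0.01  -0.999] tooly [0.998 0.041 0.045] F [-0.2 -0.5 -0.6]
delta mm [ 0.2  0.1 -0.9]
```

View pics/w33c.png

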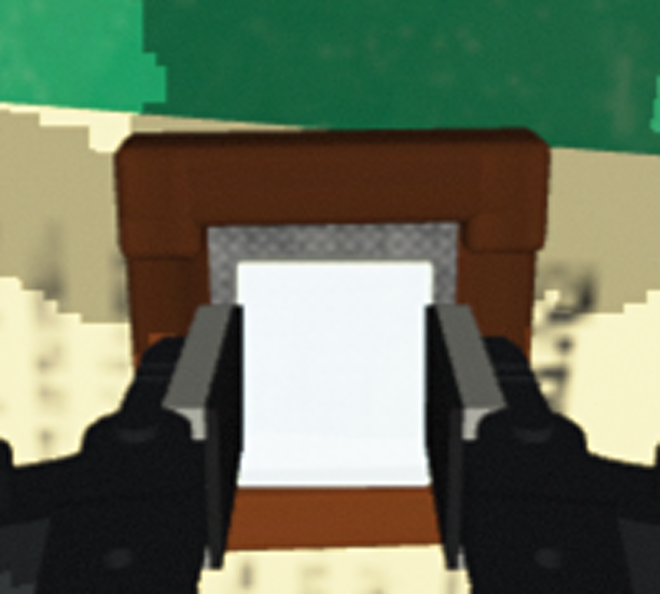

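```bash
python3 -m crank '[[[0.1,0,0,-1,0],[0.1,0,0,-1,0],[0.1,0,0,-1,0],[0.1,0,0,-1,0],[0.1,0,0,-1,0]]]'; python3 p.py .616 -.138 .0114
```

```text
t: 48.47
tcp_pos: [0.616, -0.1381, 0.0113]
eef_rot: [0.525, 0.498, 0.495, -0.481]
wrist_force: [-1.4, 0.2, 5.3]
grip_width: 0.028
tcp [ 0.616  -0.1381  0.0113] phi 1.611 w 0.028 toolx [ 0.047 -0.011 -0.999] tooly [0.998 0.041 0.046] F [-1.4  0.2  5.3]
delta mm [0.  0.1 0.1]
```

```bash
python3 -m crank '[[[0.1,0,0,-2,0],[0.1,0,0,-2,0],[0.1,0,0,-2,0],[0.1,0,0,-2,0],[0.1,0,0,-1,0]]]'; python3 p.py; python3 -m crank '[[[0.45,0,0,0,0],[0.45,0,0,0,0],[0.45,0,0,0.5,0],[0.45,0,0,0.5,0],[0.45,0,0,1,0]]]'; python3 p.py; python3 -m crank '[[[0.45,0,0,5,0],[0.45,0,0,15,0],[0.45,0,0,25,0],[0.45,-5,-5,30,0],[0.45,-15,-15,30,0]]]'
python3 - <<'E'
from fit import *
s=snap('wrist','w34');s=snap('top','top1');cv2.imwrite('pics/top1c.png',cv2.resize(s['frame'][120:260,90:420,::-1],None,fx=2.4,fy=2.4,interpolation=cv2.INTER_CUBIC))
E
```

```text
t: 48.88
tcp_pos: [0.6161, -0.1381, 0.0114]
eef_rot: [0.526, 0.498, 0.494, -0.48]
wrist_force: [-0.0, 0.1, 0.2]
grip_width: 0.0276
tcp [ 0.6161 -0.1381  0.0114] phi 1.612 w 0.0276 toolx [ 0.05  -0.013 -0.999] tooly [0.998 0.042 0.05 ] F [-0.   0.1  0.2]
t: 49.3
tcp_pos: [0.6163, -0.1382, 0.0134]
eef_rot: [0.526, 0.498, 0.494, -0.48]
wrist_force: [0.0, 0.3, -0.6]
grip_width: 0.0383
tcp [ 0.6163 -0.1382  0.0134] phi 1.612 w 0.0383 toolx [ 0.051 -0.013 -0.999] tooly [0.998 0.042 0.05 ] F [ 0.   0.3 -0.6]
t: 49.72
tcp_pos: [0.5924, -0.1544, 0.114]
eef_rot: [0.521, 0.496, 0.5, -0.481]
wrist_force: [-0.2, -0.5, 1.3]
grip_width: 0.0384
```

View pics/w34.png

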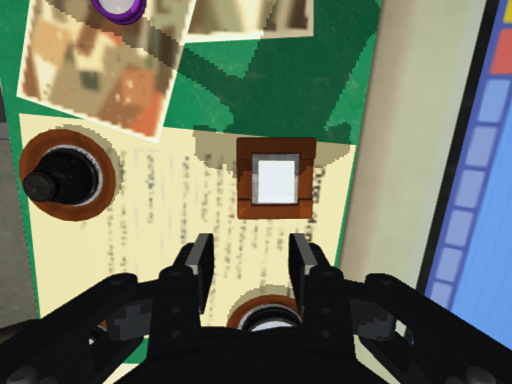

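View pics/top1c.png

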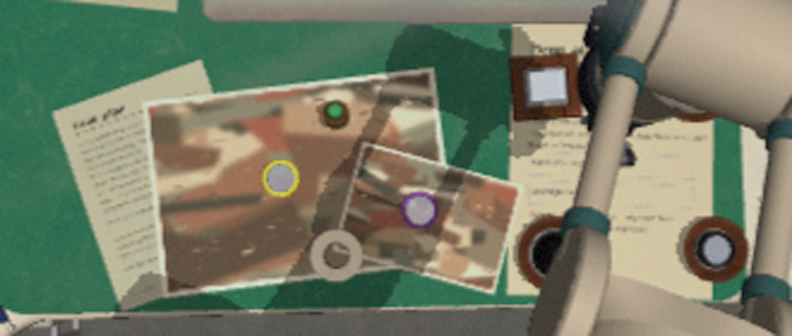

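```bash
python3 -m crank '[[[0.45,-20,0,30,0],[0.45,-25,-10,30,0],[0.45,-25,-25,25,0],[0.45,-20,-30,10,0],[0.45,0,-30,0,0]]]';python3 -m crank '[[[0.45,0,-40,0,0],[0.45,0,-40,0,0],[0.45,0,-20,0,0],[0.45,0,0,0,0],[0.45,0,0,0,0]]]'
python3 - <<'E'
from fit import *
s=load('w34');a=cv2.resize(s['frame'][130:225,230:325,::-1],(380,380),interpolation=cv2.INTER_CUBIC)
s=snap('wrist','w35');cv2.imwrite('pics/w35b.png',cv2.resize(s['frame'][:,:,::-1],(768,576),interpolation=cv2.INTER_CUBIC)); cv2.imwrite('pics/w34c.png',a)
E
```

```text
t: 50.23
tcp_pos: [0.4998, -0.2486, 0.2145]
eef_rot: [0.523, 0.496, 0.5, -0.48]
wrist_force: [1.1, 0.0, -0.9]
grip_width: 0.0386
t: 50.65
tcp_pos: [0.4979, -0.3581, 0.2147]
eef_rot: [0.523, 0.497, 0.497, -0.481]
wrist_force: [0.3, 0.7, -0.2]
grip_width: 0.0385
```

View pics/w34c.png

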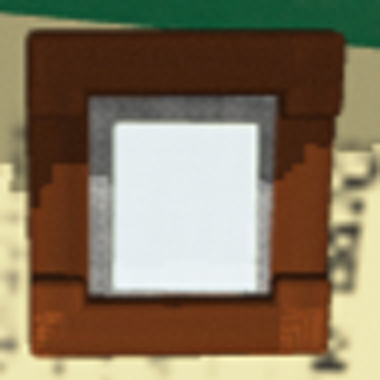

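View pics/w35b.png

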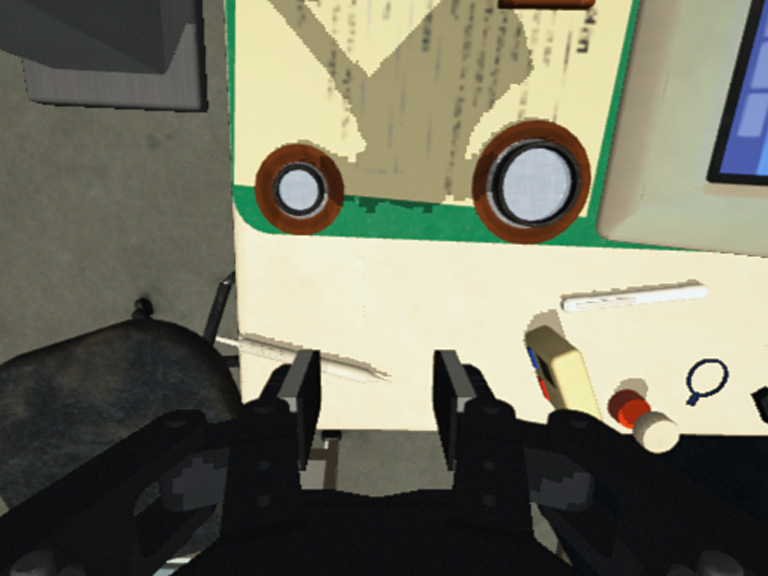

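Run:
```python
from fit import *
s=load('w35')
a=cv2.resize(s['frame'][75:170,310:400,::-1],None,fx=4,fy=4,interpolation=cv2.INTER_CUBIC);b=cv2.resize(s['frame'][90:162,165:235,::-1],None,fx=5,fy=5,interpolation=cv2.INTER_CUBIC)
h=min(a.shape[0],b.shape[0]);cv2.imwrite('pics/w35c.png',np.hstack([a[:h],b[:h]]))
s=snap('scene','scene1');cv2.imwrite('pics/scene1c.png',cv2.resize(s['frame'][110:310,130:345,::-1],None,fx=3.6,fy=3,interpolation=cv2.INTER_CUBIC))
```

```text
(no output)
```

View pics/w35c.png

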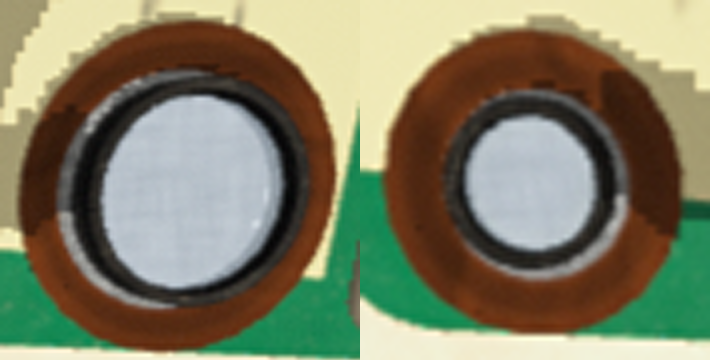

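View pics/scene1c.png

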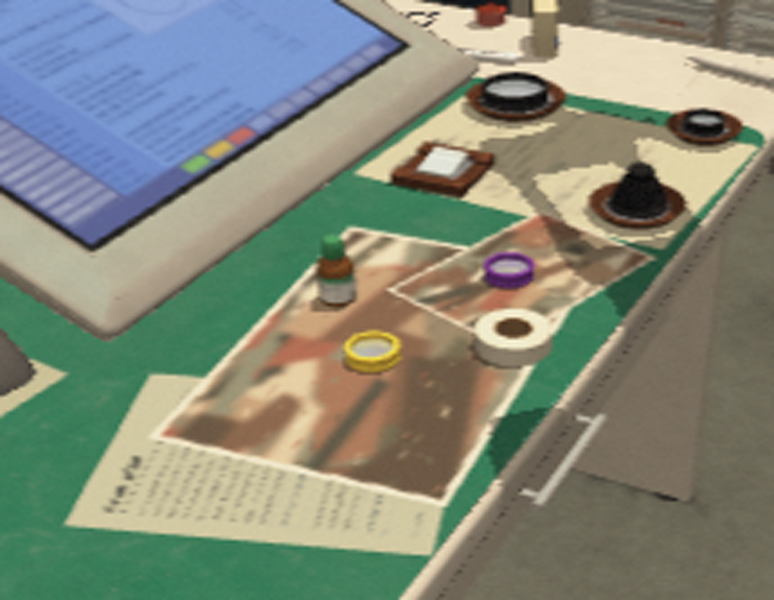

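Run:
```python
from fit import *
from arc import circ
s=load('w35')
# crop a: origin (310,75), f 4
print('floor-left arc',circ(s,[(100,103),(75,135),(60,180),(62,225),(85,268),(130,298)],.008,.034,310,75,4,[.621,-.292]))
print('rest outer',circ(s,[(20,200),(40,120),(100,55),(190,22),(280,50),(328,120),(330,210),(290,285),(220,330),(150,347),(60,300)],.012,.047,310,75,4,[.621,-.292]))
print('lens top outer',circ(s,[(78,185),(95,120),(140,90),(195,78),(260,105),(300,150),(305,205),(270,265),(230,293)],.026,.031,310,75,4,[.621,-.292]))
print('glass inner',circ(s,[(103,200),(125,125),(185,96),(250,120),(283,185),(265,250),(190,290),(130,265)],.024,.0275,310,75,4,[.621,-.292]))
```

```text
floor-left arc (array([ 0.6228, -0.2911]), array([-0.5, -0.1,  0.2,  0.4, -0.1, -0.5]))
rest outer (array([ 0.6218, -0.2915]), array([-1.4, -1.8, -2.9, -2.3, -1.8, -1.5, -1.4, -1.8, -3.4, -1.5, -2.2]))
lens top outer (array([ 0.6195, -0.2928]), array([-0. ,  2.7,  0.5, -0.7, -1.8,  1.1,  2.2,  0.6, -0.4]))
glass inner (array([ 0.6214, -0.2928]), array([-2.6, -0. , -1.1, -3.2, -2.1, -0.6, -1.4, -2.7]))
```

```bash
python3 -c "
from workcell import bot
print(bot.hand_in(), bot.state()['t'])"
```

```text
the job is handed in; nothing more can be done
the job is handed in; nothing more can be done
```

All four optics are in their rests, placed in the order asked: large lens, scope funnel, small lens, prism. I handed the job in at about 51 s, with the gripper clear of everything.

**How they were set down:** Each optic was lowered until it touched and then released. Contact came within about 1 mm of the height expected for "fully down". The wrist force readings were at most about 23 N.

**Last checks:**
- **Seating:** The final wrist and scene pictures show each optic flat in its own well, and the prism square in its block. The large lens measures about 2 mm off centre, inside the 3 mm play of its well.
- **Bystanders:** The tape roll, drop bottle and the yellow and purple lenses appear unmoved in the last top and scene views.

**What went less cleanly:**
- **Large lens:** It first came down about 4.5 mm off centre and tilted. I shifted it and pressed it level before letting go.
- **Tool tilt:** The gripper tilted by up to 6 degrees during the moves. I corrected part of this by pressing an open fingertip on the mat around the small lens before gripping it, and by turning the wrist.
- **Funnel:** It was released with the tool still tilted. Pressing did not level the tool, but the funnel itself stands flat in the picture taken just after.
- **Measurement limits:** One circle fit of the large rest's outer edge was 2–3 mm off in size, so I relied on the floor fit and the pictures there. I had no direct measurement of each optic's levelness.

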